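Load the drying station and fan out the lids

TASK

Pull the dryer's sliding plate all the way out to its loading stop, stack all the upside-down tubs, tin and pot that are there in one centred, upright tower in the middle of the plate, widest at the bottom and smallest on top, then push the plate fully home under the blower. Lay the lids that are there as a straight overlapping row along the tray, like roof tiles: the first flat on the tray with its tab close up to the green stop, each next one resting on the far end of the one before and covering a good third of it, every tab towards the green stop. Leave everything else where it is.

Things in the scene. Friction and masses are not known exactly. Their poses are not given: they have to be found in the camera images.
- carriage (a joint): the dryer's sliding loading plate. 0 = pulled fully out to the loading stop (away from the blower column), 0.18 m = pushed fully home under the blower nozzle. Moves along the +y axis of plate; slides with about 2.5 N of friction (0.5 kg) and stays where it is left; hard stops at both ends
- plate (a point): centre of the top face of the loading plate (white, flat, 150 mm along its x by 120 mm along its y, with blue marks); moves with the carriage. y points towards the blower column
- dryer: the fixed dark green dryer. Origin on the table under the plate's centre when the plate is fully out; same axes as plate. Rail base 30 mm high, 170 mm wide (x), y -140 to 405 mm. Column, an obstacle: x -65 to 65, y 320 to 405, 340 mm high. Nozzle arm overhead: x -50 to 50, y from 197 mm to the column, underside 295 mm above the table, so over the home position only
- grip (a point): grip point of the carriage's handle: an upright beige paddle 14 mm thick (along the y of plate), 46 mm wide (x), standing 130 mm from the plate's centre on the side away from the blower (-y), top 107 mm above the table; this point is 22 mm below its top. Same axes as plate
- stop (a point): foot of the green stop of the cream lid tray: on the tray's floor, at the inner face of its green end wall (26 mm high), mid-width. x points away from the stop along the tray (inside length 275 mm), y across it (106 mm between the rims); floor 4 mm thick, other rims 10 mm high above the table. The tray is fixed
- wide_tub_mid (a point): centre (half-way up) of the sage-green tub, upside down: 48 mm high; rim 136 x 96 mm and 8 mm high at the bottom, body above it 120 mm (x) by 62 mm (y) with a flat top. The widest. May be absent
- oblong_tub_mid (a point): centre of the cream oblong tub, upside down, a block 104 (x) by 60 (y) by 46 mm high, flat top. Second widest. May be absent
- tin_mid (a point): centre of the round brass tin with a blue band, 58 mm diameter, 52 mm high, flat top. Third widest. May be absent
- pot_mid (a point): centre of the small coral square pot, upside down, 44 x 44 mm (white rim 47 mm), 36 mm high. The smallest. May be absent
- lid1_mid (a point): centre of the sage-green lid: a flat plate 100 (x) by 52 (y) by 10 mm thick, with a white pull tab 24 mm wide that sticks out 14 mm at its +x end (5 mm thick, level with just under the top face). Lies on the table at the start. May be absent
- lid2_mid (a point): centre of the beige lid: a flat plate 100 (x) by 52 (y) by 10 mm thick, with a white pull tab 24 mm wide that sticks out 14 mm at its +x end (5 mm thick, level with just under the top face). Lies on the table at the start. May be absent
- lid3_mid (a point): centre of the blue lid: a flat plate 100 (x) by 52 (y) by 10 mm thick, with a white pull tab 24 mm wide that sticks out 14 mm at its +x end (5 mm thick, level with just under the top face). Lies on the table at the start. May be absent
- pill_bottle: bystander, to be left alone: white jar with blue label, 60 mm diameter, 100 mm high; origin at its underside (lying tools: on their axis line)
- baby_bottle: bystander, to be left alone: clear baby bottle, 60 mm diameter, 150 mm high; origin at its underside (lying tools: on their axis line)
- mug: bystander, to be left alone: blue mug, 76 mm diameter, 85 mm high; origin at its underside (lying tools: on their axis line)
- brush: bystander, to be left alone: bottle brush lying flat, 170 mm long; origin at its underside (lying tools: on their axis line)
- spoon: bystander, to be left alone: spoon lying flat, 140 mm long; origin at its underside (lying tools: on their axis line)
- soother: bystander, to be left alone: white soother with a beige knob, 42 x 32 x 24 mm; origin at its underside (lying tools: on their axis line)
- jar: bystander, to be left alone: amber jar with a brass cap, 64 mm diameter, 80 mm high; origin at its underside (lying tools: on their axis line)
There are look-alikes about, which are no part of the job. Leave any yellow look-alike of the part that bears lid1_mid alone.

How it is judged:
By the outcome, as a careful person would: the job done as asked, in the order asked, and still so for the second after the job is handed in, with the robot touching nothing.
Of wide_tub, oblong_tub, tin, pot only 3 to 4 are there at a start; the rules pass over those that are not, and their reading is None.
Of lid1, lid2, lid3 only 2 to 3 are there at a start; the rules pass over those that are not, and their reading is None.
At some moment in a run one of wide_tub, oblong_tub, lid1, lid2, lid3 may be knocked a few centimetres aside while the robot is not near it.
It also fails if it takes over 210 s, if anything falls off the work surface, if the arm or the gripper's body presses on something with over 40 N, if the wrist force passes 120 N, or if a joint passes its speed limit or range.

ROBOT

A 6-joint arm with a two-finger parallel gripper is mounted at the origin on the work surface. World frame = base frame: x ahead of the robot, y to its left, z up, the work surface at z = 0. Lengths are in mm, angles in degrees, forces in N, time in s.
With the tool pointing down it reaches from about 325 to 750 mm from the base axis. Payload 7.6 kg.
Tool frame: the origin (TCP) lies at the very end of the fingers, on their centre line; the grasp point (between the pads) lies 19 mm behind it; z points along the fingers, y is the line along which they close (so a half turn about z gives the same grasp; the last joint's range is limited). The gripper opens to 85 mm and grips with 20 to 120 N. Pads are 22 mm wide; open, the fingers measure 114 mm over their backs; the gripper's body (76 mm by 85 mm) begins 54 mm behind the grasp point. The pads swing forward as they close: fully open they stand 13 mm farther back than shut.
Start: joints at [-78.512, 2.991, 80.254, -0, 96.75, -4.028], TCP at [140.463, -505.881, 231.323] pointing down, gripper open.
Joint ranges: [-166.34, 166.34], [-52.06, 124.39], [6.96, 135.62], [-60.46, 240.46], [14.63, 156.25], [-167.68, 167.68]. Speed limits (degrees/s): [147.25, 147.25, 172.46, 180, 180, 180].

INTERFACE

Orientations are given as [roll, pitch, yaw] about the fixed x, y, z axes, in that order (R = Rz(yaw) Ry(pitch) Rx(roll)).
In Python, from plant import state, optics, job gives the robot as it stands. The module is installed in compiled form; this text tells all that it offers.
- The arm moves only by the tool step_arm, never from a script. Its argument "steps" is a list of rows, each an object with "offset": the shift along the tool's x, y, z each as a share of 250 mm, from -1 to 1, a list of three; "dr": the turn, a rotation vector about the tool's x, y, z each as a share of pi rad, from -1 to 1, a list of three; "claw": the opening, from 0 (shut) to 1 (fully open). In form: [{"offset": [dx, dy, dz], "dr": [ax, ay, az], "claw": claw}, ...]. A call has 1 to 8 rows; each row is the pose to reach, as a shift and turn from the pose commanded when the call began, along the tool's axes at that moment, turning the shorter way round; what a row does not reach only later rows make up. A row lasts 1/10 s, in which the tool goes at most 50 mm and 8.59 degrees, less where a joint would pass 70% of its speed; a pose out of reach is approached as far as the arm can. A call with a number of a shift or a turn outside -1 to 1 is refused whole. A call with a gripper value outside its range is refused whole. The fingers move at their own pace and stop on an object; the grip force is fixed at half the most. Time passes only in rows, so rows that repeat a pose let the fingers close. It gives the time, the measured TCP pose, the force, the opening and the grip force at its end, in the units of the state.
- state(): the state, without advancing time (a new reading comes with each control period).
- optics.grab_frame(name): name is "side" or "top"; returns the picture (384x512x3 uint8, blue, green, red); there is no depth.
- optics.camera_params(name): a dict with "vfov" (degrees; the focal length in pixels is half the picture's height over the tangent of half this angle, whatever the lens; pixels are square), "cx", "cy" (the principal point, pixels), "dist_coeffs" ([k1, k2, p1, p2, k3] as OpenCV has them; the pictures are not rectified), "R" (3x3) and "t" (3): a world point X has camera coordinates R X + t. Camera axes: x right, y down, z forward; pixel columns grow to the right and rows downward; lengths in mm; the calibration is good to about 2 mm. A picture is of the moment at which its call begins. camera_params takes no time and is no camera call.
- job.close_job(): hands the job in; it is judged then, once.
Trained networks look in the newest picture that a camera, given by its name, has taken for a name from the list of things; names that differ only in an ending like _2 or _b are one class to them, and where a whole thing is asked for, a point or a joint stands for the part that bears it (a point fixed in the world has none). Each returns a list of dicts, best first, with "p" (0 to 1); they miss things now and then, are a little off and sometimes report something else, mostly with a low value. They report only what shows in the picture. A call takes as long as a camera call. They do not tell look-alikes from the thing itself.
- optics.spot_in(camera, name): "xyz" ([x, y, z] in mm, in world coordinates, good to about 4 mm: the middle of the surface that is visible of it).
The state is a dict: "time": time; "joint_pos": joint angles; "qvel": joint speeds; "joint_efforts": joint torques, N m; "tcp_pos": TCP position; "eef_rot": TCP orientation; "force": force on the tool from outside, world axes, zero at the start; "torque": the same for the moment, N m; "opening": finger opening in mm; "gripper_force": force on a finger pad.
Only numpy, scipy, OpenCV 4.12 (cv2) and the standard library are available. Lean on these libraries where they do the work, as an engineer would, in place of code of your own. Each camera call takes 0.05 s, during which the arm holds its last target. There are 200 camera calls.

## Working session

There is one attempt and no reset: what is moved stays moved. The work goes in short steps, Python scripts to look and compute and a tool call to move; the robot and the scene stay as the last step left them, time stands still between calls to the robot, and variables do not carry over. Pictures are saved under pics/ and viewed, at most 14 in all, crops included, and the job is handed in when it is done.

Besides the shell and the picture viewer there is one more tool, called by a JSON object that holds its "api" and its "payload". step_arm: Moves the arm, as the interface text tells. Its arguments: {"type":"object","properties":{"steps":{"type":"array"}},"required":["steps"]}

```bash
mkdir -p pics; cat > h.py <<'E'
import numpy as np, cv2
from plant import state, optics, job
def cam(n):
    p=optics.camera_params(n); f=192/np.tan(np.radians(p["vfov"]/2))
    K=np.array([[f,0,p["cx"]],[0,f,p["cy"]],[0,0,1]]); return K,np.array(p["dist_coeffs"]),np.array(p["R"]),np.array(p["t"])
def proj(n,X):
    K,d,R,t=cam(n); return cv2.projectPoints(np.array(X,float).reshape(-1,3),cv2.Rodrigues(R)[0],t.reshape(3,1),K,d)[0][:,0]
def ray(n,uv,z):
    K,d,R,t=cam(n); q=cv2.undistortPoints(np.array(uv,float).reshape(-1,1,2),K,d)[:,0]
    D=np.c_[q,np.ones(len(q))]@R; C=-R.T@t
    return C+D*((z-C[2])/D[:,2])[:,None]
E
python3 - <<'E'
from h import *
s=state(); print(s)
for n in("top","side"):
    im=optics.grab_frame(n); cv2.imwrite(f"pics/{n}0.png",cv2.resize(im,(800,600)))
    K,d,R,t=cam(n); print(n,K[0,0],d,-R.T@t)
    for k in["plate","grip","stop","wide_tub_mid","oblong_tub_mid","tin_mid","pot_mid","lid1_mid","lid2_mid","lid3_mid"]:
        try: print(k,[(round(o["p"],2),np.round(o["xyz"]).tolist(),proj(n,o["xyz"]).round()[0].tolist()) for o in optics.spot_in(n,k)])
        except Exception as e: print(k,e)
E
```

```text
{'time': 0.0, 'joint_pos': array([-7.85137927e+01,  3.02732423e+00,  8.03155951e+01,  8.84625458e-04,
        9.67499098e+01, -4.02516553e+00]), 'qvel': array([-0.01583006,  0.01446994, -0.05122366, -0.01840213, -0.02915066,
        0.02708877]), 'joint_efforts': array([-2.19308436e-03, -3.81666005e+01, -3.60198355e+01, -1.20106206e-04,
        6.00310683e-03,  1.73462593e-05]), 'tcp_pos': array([ 140.38772172, -505.55317828,  230.44877741]), 'eef_rot': array([-1.79907462e+02, -7.39259642e-03,  1.55114702e+01]), 'force': array([-0.28541539,  0.4620168 , -0.85508045]), 'torque': array([-0.00056867, -0.02010541, -0.03176852]), 'gripper_force': 0.0, 'opening': 85.66086748376551}
top 387.41366694469775 [0.00990758 0.         0.         0.         0.        ] [ 321.81111527   -8.99228906 1266.05497855]
plate [(0.67, [606.0, 196.0, 41.0], [194.0, 164.0]), (0.28, [667.0, -390.0, 80.0], [378.0, 142.0])]
grip [(0.92, [604.0, 198.0, 46.0], [193.0, 164.0])]
stop [(0.72, [422.0, -183.0, 5.0], [311.0, 222.0])]
wide_tub_mid [(0.89, [480.0, -427.0, 48.0], [389.0, 202.0])]
oblong_tub_mid [(0.69, [56
[... 679 characters left out ...]
ate [(0.59, [609.0, 133.0, 38.0], [253.0, 177.0])]
grip [(0.96, [607.0, 127.0, 37.0], [253.0, 178.0])]
stop [(0.62, [288.0, -382.0, 69.0], [242.0, 279.0]), (0.57, [426.0, -191.0, -0.0], [252.0, 246.0])]
wide_tub_mid [(0.8, [469.0, -466.0, 45.0], [317.0, 284.0]), (0.21, [608.0, 133.0, 40.0], [252.0, 177.0])]
oblong_tub_mid [(0.78, [556.0, -347.0, 42.0], [317.0, 251.0]), (0.42, [694.0, -282.0, 6.0], [339.0, 236.0]), (0.17, [617.0, -180.0, 33.0], [302.0, 220.0])]
tin_mid [(0.71, [618.0, -180.0, 37.0], [302.0, 219.0])]
pot_mid []
lid1_mid [(0.58, [617.0, -179.0, 36.0], [302.0, 219.0]), (0.46, [811.0, 128.0, 14.0], [298.0, 172.0])]
lid2_mid []
lid3_mid [(0.6, [459.0, 20.0, 11.0], [231.0, 208.0])]
```

View pics/top0.png

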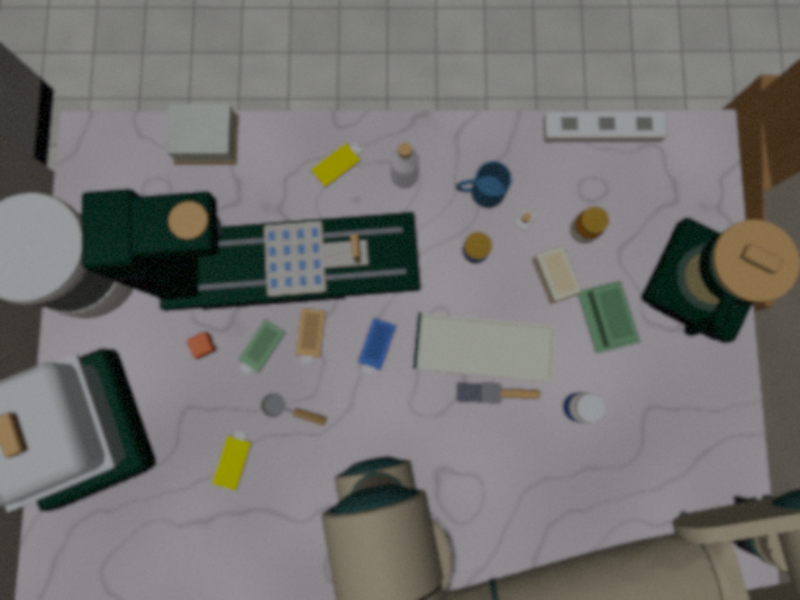

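View pics/side0.png

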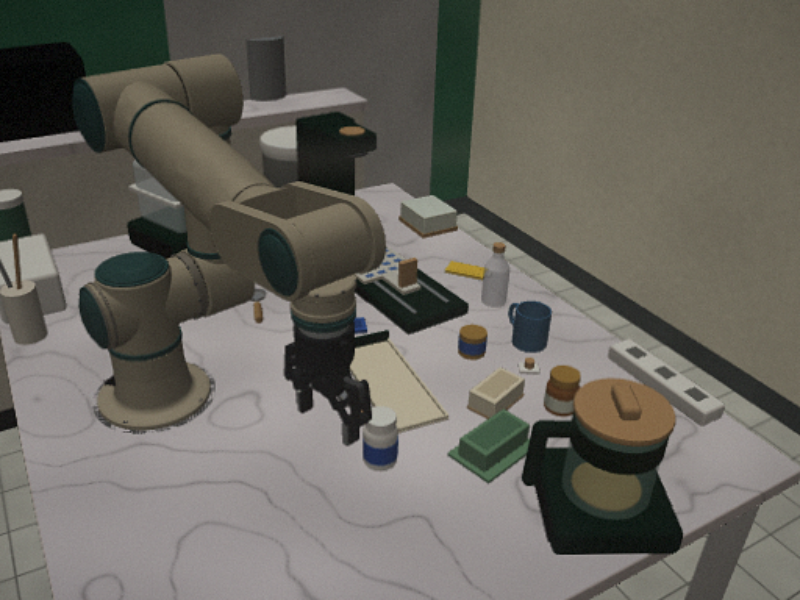

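The top view at 800 px shows all 4 stackables and 3 lids. Wanted things and what could be mistaken for them:
- **Wide tub:** (612,315).
- **Oblong tub:** (557,273).
- **Tin:** (477,247). The amber jar at (592,222) is a bystander.
- **Pot:** coral, at (200,345).
- **Lids:** sage (262,345), beige (311,332) and blue (378,343). The yellow look-alikes at (335,165) and (232,460) are to be left alone.
- **Plate and stop:** plate at (295,258), part way out. Handle at (355,245). Green stop at (417,340).

```bash
python3 - <<'E'
from h import *
im=optics.grab_frame("top"); cv2.imwrite("pics/raw_top1.png",im)
c=im[110:245,110:430]; cv2.imwrite("pics/crop1.png",cv2.resize(c,None,fx=2.5,fy=2.5,interpolation=cv2.INTER_CUBIC))
hsv=cv2.cvtColor(im,cv2.COLOR_BGR2HSV)
for n,p in dict(wide=(392,201),obl=(357,175),tin=(305,158),pot=(128,221),l1=(167,221),l2=(199,212),l3=(241,219),tray=(310,222),stop=(267,217),plate=(186,165),handle=(227,157)).items():
    print(n,im[p[1],p[0]],hsv[p[1],p[0]])
E
```

```text
wide [ 73 101  68] [ 65  83 101]
obl [114 136 145] [ 21  55 145]
tin [ 31  92 115] [ 22 186 115]
pot [ 58  84 151] [  8 157 151]
l1 [ 77 100  74] [ 63  66 100]
l2 [ 69  97 120] [ 16 108 120]
l3 [113  67  41] [109 162 113]
tray [142 152 150] [ 36  17 152]
stop [72 78 73] [55 20 78]
plate [133 138 136] [ 42   9 138]
handle [ 78 114 138] [ 18 111 138]
```

View pics/crop1.png

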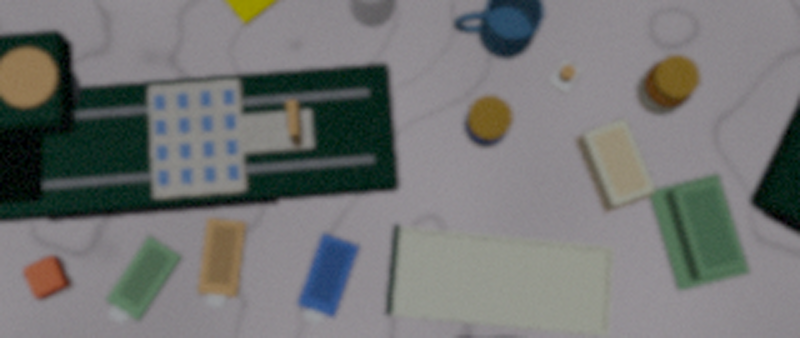

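```bash
cat >> h.py <<'E'
RNG=dict(wide=((50,60,60),(80,255,150),48),obl=((10,36,110),(32,110,255),46),tin=((14,150,80),(30,255,255),52),pot=((0,100,80),(14,255,255),36),
 l1=((45,45,75),(80,255,150),10),l2=((8,75,80),(24,255,255),10),l3=((100,120,70),(120,255,255),10))
def seg(im,k,uv,r=45,n="top",z=None,S=4):
    lo,hi,z0=RNG[k]; z=z0 if z is None else z
    u,v=int(uv[0]),int(uv[1]); a,b=max(u-r,0),max(v-r,0)
    c=cv2.resize(im[b:v+r,a:u+r],None,fx=S,fy=S,interpolation=cv2.INTER_CUBIC)
    m=cv2.inRange(cv2.cvtColor(cv2.GaussianBlur(c,(0,0),3),cv2.COLOR_BGR2HSV),lo,hi)
    m=cv2.morphologyEx(cv2.morphologyEx(m,cv2.MORPH_CLOSE,np.ones((13,13))),cv2.MORPH_OPEN,np.ones((9,9)))
    cs=[q for q in cv2.findContours(m,0,2)[0] if cv2.contourArea(q)>300]
    if not cs: return None
    q=min(cs,key=lambda q:-cv2.pointPolygonTest(q,(float((u-a)*S),float((v-b)*S)),True))
    P=ray(n,(q[:,0]+.5)/S-.5+[a,b],z)[:,:2].astype(np.float32)
    (c0,wh,_)=cv2.minAreaRect(P); B=cv2.boxPoints((c0,wh,_)); e=max((B[1]-B[0],B[2]-B[1]),key=np.linalg.norm)
    return np.round(c0,1),np.round(sorted(wh),1),round(float(np.degrees(np.arctan2(e[1],e[0])))%180,1)
E
python3 - <<'E'
from h import *
im=cv2.imread("pics/raw_top1.png")
for k,p in dict(wide=(392,201),obl=(357,175),tin=(305,158),pot=(128,221),l1=(167,221),l2=(199,212),l3=(241,219)).items(): print(k,seg(im,k,p),seg(im,k,p,z=8) if k in("wide","pot") else "")
hsv=cv2.cvtColor(cv2.GaussianBlur(im,(0,0),.7),cv2.COLOR_BGR2HSV)
m=cv2.inRange(hsv,(95,60,60),(125,255,255)); m[:,:165]=0;m[:,215:]=0;m[:135]=0;m[195:]=0
n,_,st,c=cv2.connectedComponentsWithStats(m); c=c[1:][st[1:,4]>3]; print(len(c))
P=ray("top",c,40)[:,:2]; print("plate",P.mean(0),cv2.minAreaRect(P.astype(np.float32)))
for k,lo,hi,z,roi in [("tray",(0,0,135),(60,60,255),4,(258,196,358,250)),("handle",(8,75,90),(25,255,255),107,(215,140,240,175))]:
    a,b,c2,d=roi; mm=np.zeros_like(m); mm[b:d,a:c2]=cv2.inRange(hsv,lo,hi)[b:d,a:c2]
    q=max(cv2.findContours(mm,0,2)[0],key=cv2.contourArea); r=cv2.minAreaRect(q); print(k,r); 
    P=ray("top",q[:,0],z)[:,:2].astype(np.float32); r=cv2.minAreaRect(P); print(r, cv2.boxPoints(r).round(1).tolist())
# crop with dryer / tray for look
print(ray("top",[(267,200),(264,234),(266,136),(269,185)],30).round(1).tolist(), ray("top",[(267,200),(264,234)],26).round(1).tolist())
E
```

```text
wide (array([ 480.2, -426.5]), array([ 83.3, 121.3]), 14.4) (array([ 485.4, -440.2]), array([ 86. , 125.3]), 14.4)
obl (array([ 567.8, -321.9]), array([62. , 84.5]), 20.4) 
tin (array([ 626.6, -164.2]), array([44.9, 48.4]), 152.4) 
pot (array([424.3, 400.3]), array([43.9, 44.6]), 116.9) (array([426.7, 409.6]), array([44.9, 45.6]), 116.9)
l1 (array([424.9, 282.6]), array([46.5, 93.9]), 147.7) 
l2 (array([452.2, 181.9]), array([47.9, 94.8]), 174.3) 
l3 (array([428.8,  43.3]), array([44.9, 92.7]), 160.7) 
16
plate [605.31528326 214.36199263] ((605.279541015625, 214.7383270263672), (100.67028045654297, 91.09681701660156), 4.77275276184082)
tray ((311.7991638183594, 222.208984375), (86.55218505859375, 37.7534065246582), 5.19442892074585)
((421.18450927734375, -186.70310974121094), (280.52850341796875, 123.03823852539062), 84.71076202392578) [[347.0, -320.70001220703125], [469.5, -332.0], [495.3999938964844, -52.70000076293945], [372.8999938964844, -41.400001525878906]]
handle ((227.28848266601562, 156.94229125976562), (14.120361328125, 4.9029035568237305), 78.69007110595703)
((613.2815551757812, 82.22167205810547), (44.58672332763672, 15.065465927124023), 11.674530982971191) [[589.9000244140625, 85.0999984741211], [593.0, 70.30000305175781], [636.5999755859375, 79.4000015258789], [633.5999755859375, 94.0999984741211]]
[[490.1, -41.1, 30.0], [381.2, -31.1, 30.0], [703.5, -38.8, 30.0], [539.1, -47.8, 30.0]] [[490.7, -41.2, 26.0], [381.4, -31.2, 26.0]]
```

```bash
cat >> h.py <<'E'
from scipy.spatial.transform import Rotation as Ro
def plan(*T,start=None):
    """T: (x,y,z,yaw) tool-down waypoints; prints rows split into calls"""
    if start is None:
        s=state(); p=np.array(s["tcp_pos"]); y=s["eef_rot"][2]
    else: p=np.array(start[:3],float); y=start[3]
    R=Ro.from_euler("xyz",[180,0,y],degrees=True)
    print("at",p.round(1),round(y,1))
    for t in T:
        q=np.array(t[:3],float); R2=Ro.from_euler("xyz",[180,0,t[3]],degrees=True)
        o=R.inv().apply(q-p)/250; r=(R.inv()*R2).as_rotvec()/np.pi
        k=int(np.ceil(np.abs(o).max())) or 1
        n=max(np.linalg.norm(q-p)/50,abs(r[2])*180/8.59)
        print(t,"off",o.round(3).tolist(),"drz",r[2].round(4),"calls",k,"rows %.1f"%n)
        p,R=q,R2
E
python3 - <<'E'
from h import *
plan((300,-300,231,4),(455,-110,231,4),(615,83,200,4),(615,83,70,4),(615+121*.0785,83-121*.997,70,4))
E
```

```text
at [ 140.5 -505.9  231.3] 15.5
(300, -300, 231, 4) off [0.835, -0.623, 0.001] drz 0.064 calls 1 rows 5.2
(455, -110, 231, 4) off [0.672, -0.715, -0.0] drz 0.0 calls 1 rows 4.9
(615, 83, 200, 4) off [0.692, -0.725, 0.124] drz 0.0 calls 1 rows 5.1
(615, 83, 70, 4) off [0.0, -0.0, 0.52] drz 0.0 calls 1 rows 2.6
(624.4985, -37.637, 70, 4) off [0.004, 0.484, 0.0] drz 0.0 calls 1 rows 2.4
```

{"api": "step_arm", "payload": {"steps": [{"offset": [0.835, -0.623, 0], "dr": [0, 0, 0.064], "claw": 1}, {"offset": [0.835, -0.623, 0], "dr": [0, 0, 0.064], "claw": 1}, {"offset": [0.835, -0.623, 0], "dr": [0, 0, 0.064], "claw": 1}, {"offset": [0.835, -0.623, 0], "dr": [0, 0, 0.064], "claw": 1}, {"offset": [0.835, -0.623, 0], "dr": [0, 0, 0.064], "claw": 1}, {"offset": [0.835, -0.623, 0], "dr": [0, 0, 0.064], "claw": 1}, {"offset": [0.835, -0.623, 0], "dr": [0, 0, 0.064], "claw": 1}]}}

```text
time: 1.85
tcp_pos: [300.8, -298.9, 231.6]
eef_rot: [180.0, -0.0, 4.2]
force: [-0.5, -0.1, -0.7]
opening: 85.2
gripper_force: 0.0
```

{"api": "step_arm", "payload": {"steps": [{"offset": [0.672, -0.715, 0], "dr": [0, 0, 0], "claw": 1}, {"offset": [0.672, -0.715, 0], "dr": [0, 0, 0], "claw": 1}, {"offset": [0.672, -0.715, 0], "dr": [0, 0, 0], "claw": 1}, {"offset": [0.672, -0.715, 0], "dr": [0, 0, 0], "claw": 1}, {"offset": [0.672, -0.715, 0], "dr": [0, 0, 0], "claw": 1}, {"offset": [0.672, -0.715, 0], "dr": [0, 0, 0], "claw": 1}, {"offset": [0.672, -0.715, 0], "dr": [0, 0, 0], "claw": 1}]}}

```text
time: 2.55
tcp_pos: [455.2, -110.7, 230.9]
eef_rot: [180.0, 0.1, 4.0]
force: [0.2, -0.9, 0.5]
opening: 85.2
gripper_force: 0.0
```

{"api": "step_arm", "payload": {"steps": [{"offset": [0.692, -0.725, 0.124], "dr": [0, 0, 0], "claw": 1}, {"offset": [0.692, -0.725, 0.124], "dr": [0, 0, 0], "claw": 1}, {"offset": [0.692, -0.725, 0.124], "dr": [0, 0, 0], "claw": 1}, {"offset": [0.692, -0.725, 0.124], "dr": [0, 0, 0], "claw": 1}, {"offset": [0.692, -0.725, 0.124], "dr": [0, 0, 0], "claw": 1}, {"offset": [0.692, -0.725, 0.124], "dr": [0, 0, 0], "claw": 1}, {"offset": [0.692, -0.725, 0.124], "dr": [0, 0, 0], "claw": 1}]}}

```text
time: 3.25
tcp_pos: [615.2, 81.2, 199.0]
eef_rot: [180.0, 0.1, 3.9]
force: [-0.6, -0.3, -0.4]
opening: 85.7
gripper_force: 0.0
```

{"api": "step_arm", "payload": {"steps": [{"offset": [0, 0, 0.52], "dr": [0, 0, 0], "claw": 1}, {"offset": [0, 0, 0.52], "dr": [0, 0, 0], "claw": 1}, {"offset": [0, 0, 0.52], "dr": [0, 0, 0], "claw": 1}, {"offset": [0, 0, 0.52], "dr": [0, 0, 0], "claw": 0}, {"offset": [0, 0, 0.52], "dr": [0, 0, 0], "claw": 0}, {"offset": [0, 0, 0.52], "dr": [0, 0, 0], "claw": 0}, {"offset": [0, 0, 0.52], "dr": [0, 0, 0], "claw": 0}, {"offset": [0, 0, 0.52], "dr": [0, 0, 0], "claw": 0}]}}

```text
time: 4.05
tcp_pos: [616.0, 82.9, 72.5]
eef_rot: [-180.0, -0.2, 4.0]
force: [-3.7, 5.1, 14.5]
opening: 13.5
gripper_force: 59.6
```

{"api": "step_arm", "payload": {"steps": [{"offset": [0, 0.1, 0], "dr": [0, 0, 0], "claw": 0}, {"offset": [0, 0.2, 0], "dr": [0, 0, 0], "claw": 0}, {"offset": [0, 0.3, 0], "dr": [0, 0, 0], "claw": 0}, {"offset": [0, 0.36, 0], "dr": [0, 0, 0], "claw": 0}, {"offset": [0, 0.4, 0], "dr": [0, 0, 0], "claw": 0}, {"offset": [0, 0.42, 0], "dr": [0, 0, 0], "claw": 0}, {"offset": [0, 0.42, 0], "dr": [0, 0, 0], "claw": 0}]}}

```text
time: 4.75
tcp_pos: [624.4, -22.6, 72.5]
eef_rot: [179.9, -0.3, 4.0]
force: [6.2, -1.8, 2.9]
opening: 13.3
gripper_force: 59.3
```

{"api": "step_arm", "payload": {"steps": [{"offset": [0, 0.02, 0], "dr": [0, 0, 0], "claw": 0}, {"offset": [0, 0.04, 0], "dr": [0, 0, 0], "claw": 0}, {"offset": [0, 0.05, 0], "dr": [0, 0, 0], "claw": 0}, {"offset": [0, 0.05, 0], "dr": [0, 0, 0], "claw": 0}]}}

```text
time: 5.15
tcp_pos: [625.3, -33.6, 72.5]
eef_rot: [-180.0, -0.3, 4.1]
force: [5.9, 2.5, 3.2]
opening: 13.1
gripper_force: 59.5
```

{"api": "step_arm", "payload": {"steps": [{"offset": [0, 0.012, 0], "dr": [0, 0, 0], "claw": 0}, {"offset": [0, 0.012, 0], "dr": [0, 0, 0], "claw": 0}, {"offset": [0, 0.024, 0], "dr": [0, 0, 0], "claw": 0}, {"offset": [0, 0.024, 0], "dr": [0, 0, 0], "claw": 0}]}}

```text
time: 5.55
tcp_pos: [625.2, -33.7, 72.5]
eef_rot: [-179.5, -0.3, 4.3]
force: [2.2, 25.7, 5.6]
opening: 13.1
gripper_force: 59.8
```

{"api": "step_arm", "payload": {"steps": [{"offset": [0, -0.02, 0], "dr": [0, 0, 0], "claw": 0}, {"offset": [0, -0.02, 0], "dr": [0, 0, 0], "claw": 0.4}, {"offset": [0, -0.02, 0], "dr": [0, 0, 0], "claw": 0.8}, {"offset": [0, -0.02, 0], "dr": [0, 0, 0], "claw": 0.8}, {"offset": [0, -0.02, -0.3], "dr": [0, 0, 0], "claw": 0.8}, {"offset": [0, -0.02, -0.6], "dr": [0, 0, 0], "claw": 1}, {"offset": [0, -0.02, -0.6], "dr": [0, 0, 0], "claw": 1}, {"offset": [0, -0.02, -0.6], "dr": [0, 0, 0], "claw": 1}]}}

```text
time: 6.35
tcp_pos: [625.8, -36.1, 230.0]
eef_rot: [179.8, -0.8, 4.0]
force: [0.4, 0.9, 0.5]
opening: 85.5
gripper_force: 0.0
```

```bash
cat >> h.py <<'E'
from scipy.optimize import minimize
BOX=dict(wide=[(136,96,0,8),(120,62,8,48)],obl=[(104,60,0,46)],tin=[(58,58,0,52)],pot=[(47,47,0,8),(44,44,8,36)],l1=[(100,52,0,10)],l2=[(100,52,0,10)],l3=[(100,52,0,10)])
def sil(n,k,p,off,S,shape,dz=0):
    m=np.zeros(shape,np.uint8); c,s=np.cos(np.radians(p[2])),np.sin(np.radians(p[2]))
    for (L,W,a,b) in BOX[k]:
        if k=="tin": th=np.linspace(0,6.28,40); q=29*np.c_[np.cos(th),np.sin(th)]
        else: q=np.array([(i*L/2,j*W/2) for i in(-1,1) for j in(-1,1)])
        q=q@np.array([[c,s],[-s,c]])+p[:2]
        X=np.vstack([np.c_[q,np.full(len(q),z+dz)] for z in(a,b)])
        u=((proj(n,X)-off+.5)*S-.5).astype(np.float32)
        cv2.fillConvexPoly(m,np.round(cv2.convexHull(u)*16).astype(np.int32),255,shift=4)
    return m
def fit(im,k,p0,n="top",dz=0,r=40,S=4,thr=16,out=None):
    u,v=proj(n,[*p0[:2],20+dz])[0].astype(int); off=np.array([max(u-r,0),max(v-r,0)])
    c=im[off[1]:v+r,off[0]:u+r]; c=cv2.resize(c,None,fx=S,fy=S,interpolation=cv2.INTER_CUBIC)
    L=cv2.cvtColor(cv2.GaussianBlur(c,(0,0),4),cv2.COLOR_BGR2LAB).astype(float)
    g=sil(n,k,p0,off,S,c.shape[:2],dz); near=cv2.dilate(g,np.ones((61,61)));ring=cv2.dilate(g,np.ones((49,49)))==0
    ref=np.median(L[ring&(near>0)],0); D=np.abs(L-ref)*[.35,1.5,1.5]
    m=((D.sum(2)>thr)&(near>0)).astype(np.uint8)*255
    m=cv2.morphologyEx(m,cv2.MORPH_OPEN,np.ones((17,17)))
    f=lambda p:-np.sum((s:=sil(n,k,p,off,S,m.shape,dz)>0)&(m>0))/np.sum(s|(m>0))
    best=min((minimize(f,p0,method="Nelder-Mead",options=dict(initial_simplex=np.array([p0]*4)+d)) for d in (np.array([[0,0,0],[6,0,0],[0,6,0],[0,0,8]]),np.array([[0,0,0],[-5,3,0],[3,-5,0],[0,0,-6]]))),key=lambda r:r.fun)
    if out is not None:
        o=c.copy(); 
        for mm,col in((m,(0,255,255)),(sil(n,k,best.x,off,S,m.shape,dz),(255,0,255))): cv2.drawContours(o,cv2.findContours(mm,0,2)[0],-1,col,1)
        out.append(cv2.resize(o,(260,260)))
    return best.x.round(1),round(-best.fun,3)
E
python3 - <<'E'
from h import *
im=optics.grab_frame("top"); cv2.imwrite("pics/raw_top2.png",im)
im1=cv2.imread("pics/raw_top1.png")
o=[]
for k,p in dict(wide=(483,-433,14.4),obl=(566,-322,20),tin=(624,-163,0),pot=(425,401,27),l1=(425,282.6,147.7),l2=(452,182,174),l3=(429,43,160)).items(): print(k,fit(im1,k,p,out=o))
o.append(o[0]*0); cv2.imwrite("pics/fit1.png",np.vstack([np.hstack(o[:3]),np.hstack(o[3:6])])[:600])
cv2.imwrite("pics/now2.png",cv2.resize(im,(800,600)))
E
```

```text
wide (array([ 486.2, -441.2,   14. ]), np.float64(0.889))
obl (array([ 567.2, -332.4,   21.7]), np.float64(0.803))
tin (array([ 630.6, -166.2,   -9.8]), np.float64(0.961))
pot (array([425.9, 406.6,  26. ]), np.float64(0.939))
l1 (array([425.7, 283.3, 148.3]), np.float64(0.952))
l2 (array([453. , 182.7, 174.1]), np.float64(0.891))
l3 (array([429.4,  44.2, 162.5]), np.float64(0.923))
```

View pics/fit1.png

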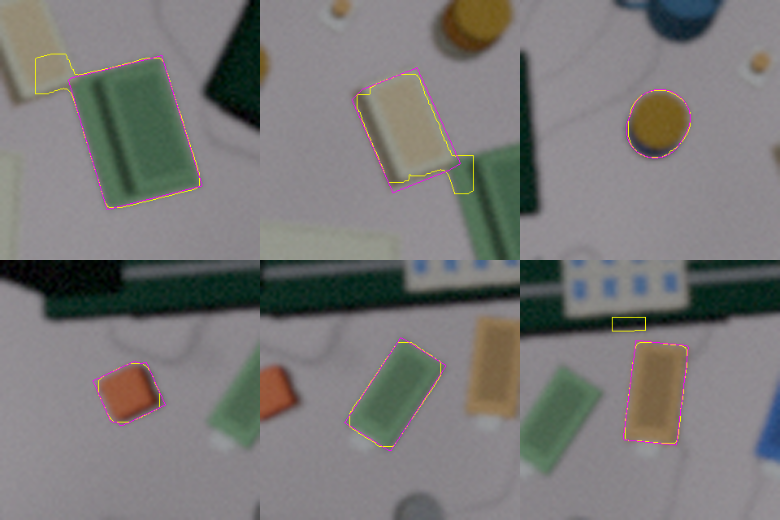

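```bash
python3 - <<'E'
from h import *
im=cv2.imread("pics/raw_top2.png")
hsv=cv2.cvtColor(cv2.GaussianBlur(im,(0,0),.7),cv2.COLOR_BGR2HSV)
u,v=proj("top",[615,96,40])[0]; print(u,v)
m=cv2.inRange(hsv,(95,60,60),(125,255,255)); M=np.zeros_like(m); M[140:192,200:250]=m[140:192,200:250]
n,_,st,c=cv2.connectedComponentsWithStats(M); c=c[1:][st[1:,4]>3]; print(len(c))
for z in(35,40,45):
    P=ray("top",c,z)[:,:2]; print("plate",P.mean(0),cv2.minAreaRect(P.astype(np.float32)))
plan((545,-250,230,14),(486,-441,200,14),(486,-441,16,14),(486,-441,200,14),(550,-200,200,9),(615,30,200,4.4),(615,96,150,4.4),(615,96,60,4.4))
E
```

```text
224.61584993827805 161.46747429433145
12
plate [614.66490435 113.14921427] ((614.8065185546875, 113.17184448242188), (101.09469604492188, 61.60459899902344), 5.0849223136901855)
plate [613.47546198 112.65312959] ((613.6165161132812, 112.67567443847656), (100.68415069580078, 61.35437774658203), 5.084946632385254)
plate [612.28601962 112.15704491] ((612.4264526367188, 112.17948913574219), (100.27346801757812, 61.10416030883789), 5.084970951080322)
at [624.7 -35.9 225.4] 4.0
(545, -250, 230, 14) off [-0.377, 0.832, -0.018] drz -0.0558 calls 1 rows 4.6
(486, -441, 200, 14) off [-0.414, 0.684, 0.12] drz 0.0 calls 1 rows 4.0
(486, -441, 16, 14) off [0.0, -0.0, 0.736] drz 0.0 calls 1 rows 3.7
(486, -441, 200, 14) off [0.0, 0.0, -0.736] drz 0.0 calls 1 rows 3.7
(550, -200, 200, 9) off [0.482, -0.873, -0.0] drz 0.0278 calls 1 rows 5.0
(615, 30, 200, 4.4) off [0.401, -0.868, -0.0] drz 0.0256 calls 1 rows 4.8
(615, 96, 150, 4.4) off [0.02, -0.263, 0.2] drz 0.0 calls 1 rows 1.7
(615, 96, 60, 4.4) off [0.0, -0.0, 0.36] drz 0.0 calls 1 rows 1.8
```

View pics/now2.png

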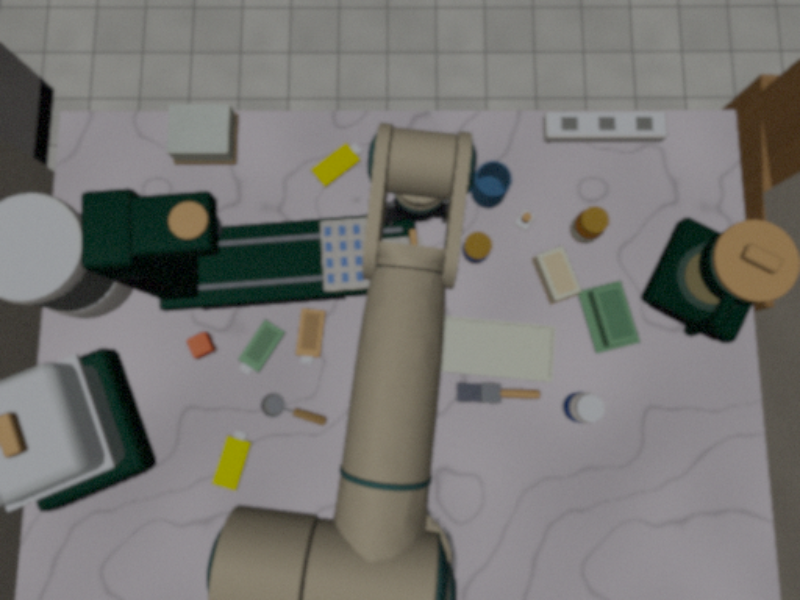

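Top view at t=6.4: the plate is out at (350,255) with one dot column hidden by the arm. Everything else is as before. Next is the wide tub.

{"api": "step_arm", "payload": {"steps": [{"offset": [-0.377, 0.832, 0], "dr": [0, 0, -0.0558], "claw": 1}, {"offset": [-0.377, 0.832, 0], "dr": [0, 0, -0.0558], "claw": 1}, {"offset": [-0.377, 0.832, 0], "dr": [0, 0, -0.0558], "claw": 1}, {"offset": [-0.377, 0.832, 0], "dr": [0, 0, -0.0558], "claw": 1}, {"offset": [-0.377, 0.832, 0], "dr": [0, 0, -0.0558], "claw": 1}, {"offset": [-0.377, 0.832, 0], "dr": [0, 0, -0.0558], "claw": 1}, {"offset": [-0.377, 0.832, 0], "dr": [0, 0, -0.0558], "claw": 1}]}}

```text
time: 7.1
tcp_pos: [543.1, -249.7, 218.8]
eef_rot: [-179.9, 0.1, 13.9]
force: [-0.3, 0.2, 0.3]
opening: 85.5
gripper_force: 0.0
```

{"api": "step_arm", "payload": {"steps": [{"offset": [-0.414, 0.684, 0.12], "dr": [0, 0, 0], "claw": 1}, {"offset": [-0.414, 0.684, 0.12], "dr": [0, 0, 0], "claw": 1}, {"offset": [-0.414, 0.684, 0.12], "dr": [0, 0, 0], "claw": 1}, {"offset": [-0.414, 0.684, 0.12], "dr": [0, 0, 0], "claw": 1}, {"offset": [-0.414, 0.684, 0.12], "dr": [0, 0, 0], "claw": 1}, {"offset": [-0.414, 0.684, 0.12], "dr": [0, 0, 0], "claw": 1}, {"offset": [-0.414, 0.684, 0.12], "dr": [0, 0, 0], "claw": 1}]}}

```text
time: 7.8
tcp_pos: [485.9, -438.8, 190.1]
eef_rot: [-180.0, -0.0, 14.2]
force: [-0.6, -0.1, 0.5]
opening: 85.1
gripper_force: 0.0
```

```bash
python3 - <<'E'
from h import *
im=optics.grab_frame("top")
for k,p in dict(wide=(486,-441,14),obl=(567,-332,21)).items(): print(k,fit(im,k,p))
ims=optics.grab_frame("side"); cv2.imwrite("pics/s3.png",ims)
print(fit(ims,"wide",(486,-441,14),n="side"))
plan((486,-441,18,14))
E
```

```text
wide (array([ 485.8, -442.3,   14.5]), np.float64(0.587))
obl (array([ 567.7, -332.6,   20.4]), np.float64(0.768))
(array([ 486.7, -442.4,   13.3]), np.float64(0.717))
at [ 486.  -438.7  190.8] 14.2
(486, -441, 18, 14) off [-0.002, 0.009, 0.691] drz 0.001 calls 1 rows 3.5
```

{"api": "step_arm", "payload": {"steps": [{"offset": [0, 0.01, 0.3], "dr": [0, 0, 0], "claw": 1}, {"offset": [0, 0.01, 0.6], "dr": [0, 0, 0], "claw": 1}, {"offset": [0, 0.01, 0.69], "dr": [0, 0, 0], "claw": 1}, {"offset": [0, 0.01, 0.69], "dr": [0, 0, 0], "claw": 1}, {"offset": [0, 0.01, 0.69], "dr": [0, 0, 0], "claw": 0}, {"offset": [0, 0.01, 0.69], "dr": [0, 0, 0], "claw": 0}, {"offset": [0, 0.01, 0.69], "dr": [0, 0, 0], "claw": 0}, {"offset": [0, 0.01, 0.69], "dr": [0, 0, 0], "claw": 0}]}}

```text
time: 8.7
tcp_pos: [486.4, -443.4, 20.1]
eef_rot: [179.8, -0.1, 14.1]
force: [-0.3, -0.2, -3.2]
opening: 60.9
gripper_force: 69.0
```

{"api": "step_arm", "payload": {"steps": [{"offset": [0, 0, 0], "dr": [0, 0, 0], "claw": 0}, {"offset": [0, 0, -0.1], "dr": [0, 0, 0], "claw": 0}, {"offset": [0, 0, -0.3], "dr": [0, 0, 0], "claw": 0}, {"offset": [0, 0, -0.5], "dr": [0, 0, 0], "claw": 0}, {"offset": [0, 0, -0.74], "dr": [0, 0, 0], "claw": 0}, {"offset": [0, 0, -0.74], "dr": [0, 0, 0], "claw": 0}, {"offset": [0, 0, -0.74], "dr": [0, 0, 0], "claw": 0}]}}

```text
time: 9.4
tcp_pos: [486.1, -443.5, 206.2]
eef_rot: [179.7, -0.2, 14.0]
force: [0.2, 0.4, -3.5]
opening: 60.8
gripper_force: 69.4
```

```bash
python3 - <<'E'
from h import *
plan((550,-210,206,9),(614,25,206,4.7),(614.8,96.7,120,4.7),(614.8,96.7,68,4.7))
E
```

```text
at [ 486.1 -443.5  206.2] 14.0
(550, -210, 206, 9) off [0.474, -0.844, 0.001] drz 0.028 calls 1 rows 4.8
(614, 25, 206, 4.7) off [0.4, -0.888, -0.0] drz 0.0239 calls 1 rows 4.9
(614.8, 96.7, 120, 4.7) off [0.027, -0.286, 0.344] drz 0.0 calls 1 rows 2.2
(614.8, 96.7, 68, 4.7) off [0.0, -0.0, 0.208] drz 0.0 calls 1 rows 1.0
```

{"api": "step_arm", "payload": {"steps": [{"offset": [0.474, -0.844, 0], "dr": [0, 0, 0.028], "claw": 0}, {"offset": [0.474, -0.844, 0], "dr": [0, 0, 0.028], "claw": 0}, {"offset": [0.474, -0.844, 0], "dr": [0, 0, 0.028], "claw": 0}, {"offset": [0.474, -0.844, 0], "dr": [0, 0, 0.028], "claw": 0}, {"offset": [0.474, -0.844, 0], "dr": [0, 0, 0.028], "claw": 0}, {"offset": [0.474, -0.844, 0], "dr": [0, 0, 0.028], "claw": 0}, {"offset": [0.474, -0.844, 0], "dr": [0, 0, 0.028], "claw": 0}]}}

```text
time: 10.1
tcp_pos: [548.6, -208.1, 200.1]
eef_rot: [-179.9, 0.2, 9.1]
force: [-0.5, -0.2, -2.2]
opening: 60.5
gripper_force: 69.1
```

{"api": "step_arm", "payload": {"steps": [{"offset": [0.4, -0.888, 0], "dr": [0, 0, 0.0239], "claw": 0}, {"offset": [0.4, -0.888, 0], "dr": [0, 0, 0.0239], "claw": 0}, {"offset": [0.4, -0.888, 0], "dr": [0, 0, 0.0239], "claw": 0}, {"offset": [0.4, -0.888, 0], "dr": [0, 0, 0.0239], "claw": 0}, {"offset": [0.4, -0.888, 0], "dr": [0, 0, 0.0239], "claw": 0}, {"offset": [0.4, -0.888, 0], "dr": [0, 0, 0.0239], "claw": 0}, {"offset": [0.4, -0.888, 0], "dr": [0, 0, 0.0239], "claw": 0}]}}

```text
time: 10.8
tcp_pos: [613.0, 25.1, 200.9]
eef_rot: [180.0, 0.2, 4.7]
force: [0.5, -0.3, -2.6]
opening: 60.9
gripper_force: 69.1
```

{"api": "step_arm", "payload": {"steps": [{"offset": [0.027, -0.15, 0], "dr": [0, 0, 0], "claw": 0}, {"offset": [0.027, -0.286, 0.15], "dr": [0, 0, 0], "claw": 0}, {"offset": [0.027, -0.286, 0.3], "dr": [0, 0, 0], "claw": 0}, {"offset": [0.027, -0.286, 0.4], "dr": [0, 0, 0], "claw": 0}, {"offset": [0.027, -0.286, 0.48], "dr": [0, 0, 0], "claw": 0}, {"offset": [0.027, -0.286, 0.52], "dr": [0, 0, 0], "claw": 0}, {"offset": [0.027, -0.286, 0.55], "dr": [0, 0, 0], "claw": 0}, {"offset": [0.027, -0.286, 0.55], "dr": [0, 0, 0], "claw": 0}]}}

```text
time: 11.6
tcp_pos: [614.0, 96.3, 64.7]
eef_rot: [180.0, 0.1, 4.6]
force: [0.5, 0.4, -1.8]
opening: 60.9
gripper_force: 69.0
```

{"api": "step_arm", "payload": {"steps": [{"offset": [0.003, 0, 0.008], "dr": [0, 0, 0], "claw": 0}, {"offset": [0.003, 0, 0.016], "dr": [0, 0, 0], "claw": 0}, {"offset": [0.003, 0, 0.016], "dr": [0, 0, 0], "claw": 0}]}}

```text
time: 11.9
tcp_pos: [615.1, 97.4, 61.7]
eef_rot: [180.0, -0.0, 4.7]
force: [-0.5, -0.2, -3.4]
opening: 60.9
gripper_force: 69.0
```

{"api": "step_arm", "payload": {"steps": [{"offset": [0, 0, 0.006], "dr": [0, 0, 0], "claw": 0}, {"offset": [0, 0, 0.006], "dr": [0, 0, 0], "claw": 0}]}}

```text
time: 12.1
tcp_pos: [615.3, 97.5, 60.9]
eef_rot: [180.0, -0.1, 4.7]
force: [-1.4, -1.1, 3.3]
opening: 60.9
gripper_force: 69.6
```

{"api": "step_arm", "payload": {"steps": [{"offset": [0, 0, 0], "dr": [0, 0, 0], "claw": 0.4}, {"offset": [0, 0, 0], "dr": [0, 0, 0], "claw": 1}, {"offset": [0, 0, 0], "dr": [0, 0, 0], "claw": 1}, {"offset": [0, 0, 0], "dr": [0, 0, 0], "claw": 1}, {"offset": [0, 0, -0.2], "dr": [0, 0, 0], "claw": 1}, {"offset": [0, 0, -0.4], "dr": [0, 0, 0], "claw": 1}, {"offset": [0, 0, -0.6], "dr": [0, 0, 0], "claw": 1}, {"offset": [0, 0, -0.6], "dr": [0, 0, 0], "claw": 1}]}}

```text
time: 12.9
tcp_pos: [617.7, 97.8, 219.5]
eef_rot: [-180.0, -0.9, 4.7]
force: [0.9, -0.6, 1.3]
opening: 85.7
gripper_force: 0.0
```

```bash
python3 - <<'E'
from h import *
plan((605,-110,205,12),(567.5,-332.5,150,21.2),(567.5,-332.5,18,21.2))
E
```

```text
at [617.7  97.8 219.5] 4.7
(605, -110, 205, 12) off [-0.119, 0.824, 0.058] drz -0.0405 calls 1 rows 4.2
(567.5, -332.5, 150, 21.2) off [-0.332, 0.839, 0.22] drz -0.0511 calls 1 rows 4.6
(567.5, -332.5, 18, 21.2) off [0.0, -0.0, 0.528] drz 0.0 calls 1 rows 2.6
```

{"api": "step_arm", "payload": {"steps": [{"offset": [-0.119, 0.824, 0.03], "dr": [0, 0, -0.0405], "claw": 1}, {"offset": [-0.119, 0.824, 0.03], "dr": [0, 0, -0.0405], "claw": 1}, {"offset": [-0.119, 0.824, 0.03], "dr": [0, 0, -0.0405], "claw": 1}, {"offset": [-0.119, 0.824, 0.03], "dr": [0, 0, -0.0405], "claw": 1}, {"offset": [-0.119, 0.824, 0.03], "dr": [0, 0, -0.0405], "claw": 1}, {"offset": [-0.119, 0.824, 0.03], "dr": [0, 0, -0.0405], "claw": 1}, {"offset": [-0.119, 0.824, 0.03], "dr": [0, 0, -0.0405], "claw": 1}]}}

```text
time: 13.6
tcp_pos: [602.2, -109.3, 202.1]
eef_rot: [-180.0, -0.0, 12.0]
force: [1.0, 0.7, -0.3]
opening: 85.4
gripper_force: 0.0
```

{"api": "step_arm", "payload": {"steps": [{"offset": [-0.332, 0.839, 0.2], "dr": [0, 0, -0.0511], "claw": 1}, {"offset": [-0.332, 0.839, 0.2], "dr": [0, 0, -0.0511], "claw": 1}, {"offset": [-0.332, 0.839, 0.2], "dr": [0, 0, -0.0511], "claw": 1}, {"offset": [-0.332, 0.839, 0.2], "dr": [0, 0, -0.0511], "claw": 1}, {"offset": [-0.332, 0.839, 0.2], "dr": [0, 0, -0.0511], "claw": 1}, {"offset": [-0.332, 0.839, 0.2], "dr": [0, 0, -0.0511], "claw": 1}, {"offset": [-0.332, 0.839, 0.2], "dr": [0, 0, -0.0511], "claw": 1}, {"offset": [-0.332, 0.839, 0.2], "dr": [0, 0, -0.0511], "claw": 1}]}}

```text
time: 14.4
tcp_pos: [565.6, -330.6, 152.9]
eef_rot: [180.0, -0.0, 21.3]
force: [1.6, -0.1, -0.1]
opening: 85.4
gripper_force: 0.0
```

```bash
python3 - <<'E'
from h import *
im=optics.grab_frame("top"); cv2.imwrite("pics/raw_top4.png",im); ims=optics.grab_frame("side"); cv2.imwrite("pics/s4.png",ims)
o=[]
print(fit(im,"obl",(567,-332,21),out=o), fit(ims,"obl",(567,-332,21),n="side",r=30,out=o))
print(fit(im,"wide",(615,97,4.7),dz=40.5,out=o), fit(ims,"wide",(615,97,4.7),dz=40.5,n="side",r=35,out=o))
cv2.imwrite("pics/fit4.png",np.vstack([np.hstack(o[:2]),np.hstack(o[2:])]))
plan((567.5,-332.5,18,21.2))
E
```

```text
(array([ 541.8, -337.2,    8.3]), np.float64(0.532)) (array([ 571.4, -332.5,   22.1]), np.float64(0.917))
(array([613.3,  99.2,   1.1]), np.float64(0.677)) (array([6.156e+02, 9.600e+01, 3.000e-01]), np.float64(0.492))
at [ 565.5 -330.9  153. ] 21.3
(567.5, -332.5, 18, 21.2) off [0.005, 0.009, 0.54] drz 0.0007 calls 1 rows 2.7
```

View pics/fit4.png

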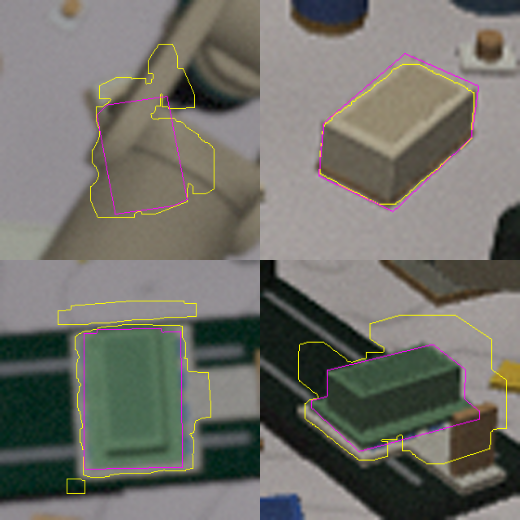

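The fit crops show the wide tub centred on the plate in both views. The side-view outline puts the oblong tub at about (570,-332), 21.5°.

{"api": "step_arm", "payload": {"steps": [{"offset": [0.01, 0.01, 0.3], "dr": [0, 0, 0], "claw": 1}, {"offset": [0.01, 0.01, 0.54], "dr": [0, 0, 0], "claw": 1}, {"offset": [0.01, 0.01, 0.54], "dr": [0, 0, 0], "claw": 1}, {"offset": [0.01, 0.01, 0.54], "dr": [0, 0, 0], "claw": 1}, {"offset": [0.01, 0.01, 0.54], "dr": [0, 0, 0], "claw": 0}, {"offset": [0.01, 0.01, 0.54], "dr": [0, 0, 0], "claw": 0}, {"offset": [0.01, 0.01, 0.54], "dr": [0, 0, 0], "claw": 0}, {"offset": [0.01, 0.01, 0.54], "dr": [0, 0, 0], "claw": 0}]}}

```text
time: 15.3
tcp_pos: [569.7, -335.1, 21.6]
eef_rot: [179.7, -0.2, 21.2]
force: [-0.2, 1.4, 6.9]
opening: 58.9
gripper_force: 67.7
```

{"api": "step_arm", "payload": {"steps": [{"offset": [0, 0, 0], "dr": [0, 0, 0], "claw": 0}, {"offset": [0, 0, -0.1], "dr": [0, 0, 0], "claw": 0}, {"offset": [0, 0, -0.3], "dr": [0, 0, 0], "claw": 0}, {"offset": [0, 0, -0.5], "dr": [0, 0, 0], "claw": 0}, {"offset": [0, 0, -0.78], "dr": [0, 0, 0], "claw": 0}, {"offset": [0, 0, -0.78], "dr": [0, 0, 0], "claw": 0}, {"offset": [0, 0, -0.78], "dr": [0, 0, 0], "claw": 0}, {"offset": [0, 0, -0.78], "dr": [0, 0, 0], "claw": 0}]}}

```text
time: 16.1
tcp_pos: [567.5, -334.0, 211.9]
eef_rot: [-180.0, 0.0, 21.2]
force: [-1.1, 0.3, -2.9]
opening: 58.8
gripper_force: 66.9
```

```bash
python3 - <<'E'
from h import *
plan((600,-110,212,12),(614.8,96.7,180,4.7),(614.8,96.7,115,4.7))
E
```

```text
at [ 567.5 -334.   211.9] 21.2
(600, -110, 212, 12) off [0.445, -0.789, -0.001] drz 0.051 calls 1 rows 4.5
(614.8, 96.7, 180, 4.7) off [0.23, -0.796, 0.128] drz 0.0406 calls 1 rows 4.2
(614.8, 96.7, 115, 4.7) off [0.0, -0.0, 0.26] drz 0.0 calls 1 rows 1.3
```

{"api": "step_arm", "payload": {"steps": [{"offset": [0.445, -0.789, 0], "dr": [0, 0, 0.051], "claw": 0}, {"offset": [0.445, -0.789, 0], "dr": [0, 0, 0.051], "claw": 0}, {"offset": [0.445, -0.789, 0], "dr": [0, 0, 0.051], "claw": 0}, {"offset": [0.445, -0.789, 0], "dr": [0, 0, 0.051], "claw": 0}, {"offset": [0.445, -0.789, 0], "dr": [0, 0, 0.051], "claw": 0}, {"offset": [0.445, -0.789, 0], "dr": [0, 0, 0.051], "claw": 0}, {"offset": [0.445, -0.789, 0], "dr": [0, 0, 0.051], "claw": 0}]}}

```text
time: 16.8
tcp_pos: [599.4, -109.5, 209.8]
eef_rot: [-179.9, 0.2, 12.1]
force: [0.6, -0.4, -1.9]
opening: 58.3
gripper_force: 66.8
```

{"api": "step_arm", "payload": {"steps": [{"offset": [0.23, -0.796, 0.1], "dr": [0, 0, 0.0406], "claw": 0}, {"offset": [0.23, -0.796, 0.1], "dr": [0, 0, 0.0406], "claw": 0}, {"offset": [0.23, -0.796, 0.1], "dr": [0, 0, 0.0406], "claw": 0}, {"offset": [0.23, -0.796, 0.1], "dr": [0, 0, 0.0406], "claw": 0}, {"offset": [0.23, -0.796, 0.1], "dr": [0, 0, 0.0406], "claw": 0}, {"offset": [0.23, -0.796, 0.1], "dr": [0, 0, 0.0406], "claw": 0}, {"offset": [0.23, -0.796, 0.2], "dr": [0, 0, 0.0406], "claw": 0}, {"offset": [0.23, -0.796, 0.2], "dr": [0, 0, 0.0406], "claw": 0}]}}

```text
time: 17.6
tcp_pos: [613.6, 94.0, 158.3]
eef_rot: [180.0, 0.4, 4.5]
force: [-0.5, -0.2, -2.3]
opening: 58.6
gripper_force: 66.7
```

```bash
python3 - <<'E'
from h import *
plan((614.8,96.7,113,4.7))
E
```

```text
at [613.6  94.  158.3] 4.5
(614.8, 96.7, 113, 4.7) off [0.006, -0.011, 0.181] drz -0.0009 calls 1 rows 0.9
```

{"api": "step_arm", "payload": {"steps": [{"offset": [0.007, -0.012, 0.09], "dr": [0, 0, 0], "claw": 0}, {"offset": [0.007, -0.012, 0.15], "dr": [0, 0, 0], "claw": 0}, {"offset": [0.007, -0.012, 0.18], "dr": [0, 0, 0], "claw": 0}, {"offset": [0.007, -0.012, 0.18], "dr": [0, 0, 0], "claw": 0}, {"offset": [0.007, -0.012, 0.188], "dr": [0, 0, 0], "claw": 0}, {"offset": [0.007, -0.012, 0.188], "dr": [0, 0, 0], "claw": 0}]}}

```text
time: 18.2
tcp_pos: [616.9, 99.6, 116.2]
eef_rot: [180.0, -0.1, 4.7]
force: [-0.0, -0.4, -1.5]
opening: 58.7
gripper_force: 66.8
```

{"api": "step_arm", "payload": {"steps": [{"offset": [0, 0, 0.006], "dr": [0, 0, 0], "claw": 0}, {"offset": [0, 0, 0.006], "dr": [0, 0, 0], "claw": 0}]}}

```text
time: 18.4
tcp_pos: [616.6, 99.8, 114.1]
eef_rot: [180.0, -0.0, 4.7]
force: [-0.2, 0.2, -1.4]
opening: 58.5
gripper_force: 66.8
```

{"api": "step_arm", "payload": {"steps": [{"offset": [-0.005, 0.009, 0.006], "dr": [0, 0, 0], "claw": 0}, {"offset": [-0.005, 0.009, 0.012], "dr": [0, 0, 0], "claw": 0}, {"offset": [-0.005, 0.009, 0.012], "dr": [0, 0, 0], "claw": 0}]}}

```text
time: 18.7
tcp_pos: [615.6, 97.1, 111.7]
eef_rot: [180.0, -0.0, 4.7]
force: [-2.8, -0.5, 3.9]
opening: 58.6
gripper_force: 67.3
```

{"api": "step_arm", "payload": {"steps": [{"offset": [0, 0, 0.006], "dr": [0, 0, 0], "claw": 0}, {"offset": [0, 0, 0.006], "dr": [0, 0, 0], "claw": 0}]}}

```text
time: 18.9
tcp_pos: [615.7, 97.2, 111.6]
eef_rot: [180.0, -0.1, 4.7]
force: [-5.8, -0.8, 11.1]
opening: 58.9
gripper_force: 68.2
```

{"api": "step_arm", "payload": {"steps": [{"offset": [0, 0, -0.008], "dr": [0, 0, 0], "claw": 0.4}, {"offset": [0, 0, -0.008], "dr": [0, 0, 0], "claw": 1}, {"offset": [0, 0, -0.008], "dr": [0, 0, 0], "claw": 1}, {"offset": [0, 0, -0.008], "dr": [0, 0, 0], "claw": 1}, {"offset": [0, 0, -0.2], "dr": [0, 0, 0], "claw": 1}, {"offset": [0, 0, -0.4], "dr": [0, 0, 0], "claw": 1}, {"offset": [0, 0, -0.45], "dr": [0, 0, 0], "claw": 1}, {"offset": [0, 0, -0.45], "dr": [0, 0, 0], "claw": 1}]}}

```text
time: 19.7
tcp_pos: [616.6, 97.6, 225.2]
eef_rot: [-180.0, -0.4, 4.7]
force: [-0.4, 1.3, 0.2]
opening: 85.8
gripper_force: 0.0
```

```bash
python3 - <<'E'
from h import *
plan((630.5,-90,215,4.7),(630.5,-166.2,120,4.7),(630.5,-166.2,20,4.7),start=(615.6,97.2,222,4.7))
print(ray("top",[(314,118)],40))
E
```

```text
at [615.6  97.2 222. ] 4.7
(630.5, -90, 215, 4.7) off [-0.002, 0.751, 0.028] drz 0.0 calls 1 rows 3.8
(630.5, -166.2, 120, 4.7) off [-0.025, 0.304, 0.38] drz 0.0 calls 1 rows 2.4
(630.5, -166.2, 20, 4.7) off [0.0, -0.0, 0.4] drz 0.0 calls 1 rows 2.0
[[ 761.57259383 -197.18063777   40.        ]]
```

{"api": "step_arm", "payload": {"steps": [{"offset": [-0.002, 0.751, 0], "dr": [0, 0, 0], "claw": 1}, {"offset": [-0.002, 0.751, 0], "dr": [0, 0, 0], "claw": 1}, {"offset": [-0.002, 0.751, 0], "dr": [0, 0, 0], "claw": 1}, {"offset": [-0.002, 0.751, 0], "dr": [0, 0, 0], "claw": 1}, {"offset": [-0.002, 0.751, 0], "dr": [0, 0, 0], "claw": 1}, {"offset": [-0.002, 0.751, 0], "dr": [0, 0, 0], "claw": 1}]}}

```text
time: 20.3
tcp_pos: [629.7, -90.3, 219.2]
eef_rot: [-179.9, 0.2, 4.6]
force: [0.7, 0.5, 0.1]
opening: 85.4
gripper_force: 0.0
```

{"api": "step_arm", "payload": {"steps": [{"offset": [-0.025, 0.304, 0.1], "dr": [0, 0, 0], "claw": 1}, {"offset": [-0.025, 0.304, 0.3], "dr": [0, 0, 0], "claw": 1}, {"offset": [-0.025, 0.304, 0.4], "dr": [0, 0, 0], "claw": 1}, {"offset": [-0.025, 0.304, 0.4], "dr": [0, 0, 0], "claw": 1}, {"offset": [-0.025, 0.304, 0.4], "dr": [0, 0, 0], "claw": 1}, {"offset": [-0.025, 0.304, 0.4], "dr": [0, 0, 0], "claw": 1}]}}

```text
time: 20.9
tcp_pos: [631.8, -164.9, 125.0]
eef_rot: [179.9, -0.2, 4.8]
force: [0.2, -0.6, 1.0]
opening: 85.4
gripper_force: 0.0
```

```bash
python3 - <<'E'
from h import *
im=optics.grab_frame("top"); ims=optics.grab_frame("side"); cv2.imwrite("pics/s5.png",ims)
print(fit(ims,"tin",(630,-166,0),n="side",r=30))
for k,p,dz in(("wide",(615,97,4.7),40.5),("obl",(615,97,4.7),88.5)): print(k,fit(im,k,p,dz=dz))
c=cv2.resize(im[125:200,180:280],None,fx=5,fy=5,interpolation=cv2.INTER_CUBIC)
d=cv2.resize(ims[120:220,200:330],None,fx=3.75,fy=3.75,interpolation=cv2.INTER_CUBIC)
cv2.imwrite("pics/c5.png",cv2.resize(np.hstack([c,d]),(800,300)))
plan((630.5,-166.2,20,4.7))
E
```

```text
(array([ 629.2, -165.6,   -2.1]), np.float64(0.949))
wide (array([609.8, 100.9,   3.9]), np.float64(0.667))
obl (array([599.3, 104.3,   4.5]), np.float64(0.547))
at [ 631.7 -165.3  125. ] 4.8
(630.5, -166.2, 20, 4.7) off [-0.005, 0.003, 0.42] drz 0.0005 calls 1 rows 2.1
```

View pics/c5.png

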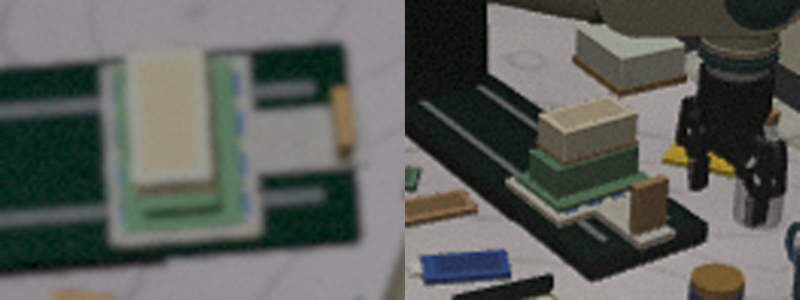

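The crops show the oblong tub squarely on the wide tub and centred on the plate.

{"api": "step_arm", "payload": {"steps": [{"offset": [-0.006, 0.003, 0.2], "dr": [0, 0, 0], "claw": 1}, {"offset": [-0.006, 0.003, 0.4], "dr": [0, 0, 0], "claw": 1}, {"offset": [-0.006, 0.003, 0.42], "dr": [0, 0, 0], "claw": 1}, {"offset": [-0.006, 0.003, 0.42], "dr": [0, 0, 0], "claw": 1}, {"offset": [-0.006, 0.003, 0.42], "dr": [0, 0, 0], "claw": 0}, {"offset": [-0.006, 0.003, 0.42], "dr": [0, 0, 0], "claw": 0}, {"offset": [-0.006, 0.003, 0.42], "dr": [0, 0, 0], "claw": 0}, {"offset": [-0.006, 0.003, 0.42], "dr": [0, 0, 0], "claw": 0}]}}

```text
time: 21.8
tcp_pos: [631.1, -167.6, 21.1]
eef_rot: [179.9, -0.4, 4.7]
force: [0.4, -0.1, 6.1]
opening: 56.9
gripper_force: 64.7
```

{"api": "step_arm", "payload": {"steps": [{"offset": [0, 0, 0], "dr": [0, 0, 0], "claw": 0}, {"offset": [0, 0, -0.1], "dr": [0, 0, 0], "claw": 0}, {"offset": [0, 0, -0.3], "dr": [0, 0, 0], "claw": 0}, {"offset": [0, 0, -0.5], "dr": [0, 0, 0], "claw": 0}, {"offset": [0, 0, -0.8], "dr": [0, 0, 0], "claw": 0}, {"offset": [0, 0, -0.8], "dr": [0, 0, 0], "claw": 0}, {"offset": [0, 0, -0.8], "dr": [0, 0, 0], "claw": 0}, {"offset": [0, 0, -0.8], "dr": [0, 0, 0], "claw": 0}]}}

```text
time: 22.6
tcp_pos: [628.9, -166.9, 217.4]
eef_rot: [180.0, -0.1, 4.7]
force: [0.2, 0.2, -2.7]
opening: 56.8
gripper_force: 64.3
```

```bash
python3 - <<'E'
from h import *
plan((622,-60,220,4.7),(615.2,96.5,200,4.7),(615.2,96.5,163,4.7))
E
```

```text
at [ 628.9 -166.9  217.4] 4.7
(622, -60, 220, 4.7) off [0.007, -0.428, -0.01] drz -0.0 calls 1 rows 2.1
(615.2, 96.5, 200, 4.7) off [0.024, -0.626, 0.08] drz 0.0 calls 1 rows 3.2
(615.2, 96.5, 163, 4.7) off [0.0, -0.0, 0.148] drz 0.0 calls 1 rows 0.7
```

{"api": "step_arm", "payload": {"steps": [{"offset": [0.02, -0.9, -0.02], "dr": [0, 0, 0], "claw": 0}, {"offset": [0.02, -0.9, -0.02], "dr": [0, 0, 0], "claw": 0}, {"offset": [0.02, -0.9, -0.02], "dr": [0, 0, 0], "claw": 0}, {"offset": [0.02, -0.9, -0.02], "dr": [0, 0, 0], "claw": 0}, {"offset": [0.02, -0.9, -0.02], "dr": [0, 0, 0], "claw": 0}, {"offset": [0.02, -0.9, -0.02], "dr": [0, 0, 0], "claw": 0}, {"offset": [0.02, -0.9, -0.02], "dr": [0, 0, 0], "claw": 0}]}}

```text
time: 23.3
tcp_pos: [614.8, 57.9, 219.7]
eef_rot: [180.0, 0.2, 4.8]
force: [-0.8, -0.4, -2.0]
opening: 56.6
gripper_force: 64.6
```

{"api": "step_arm", "payload": {"steps": [{"offset": [0.01, -0.155, 0.08], "dr": [0, 0, 0], "claw": 0}, {"offset": [0.01, -0.155, 0.16], "dr": [0, 0, 0], "claw": 0}, {"offset": [0.01, -0.155, 0.2], "dr": [0, 0, 0], "claw": 0}, {"offset": [0.01, -0.155, 0.22], "dr": [0, 0, 0], "claw": 0}, {"offset": [0.01, -0.155, 0.22], "dr": [0, 0, 0], "claw": 0}, {"offset": [0.01, -0.155, 0.22], "dr": [0, 0, 0], "claw": 0}]}}

```text
time: 23.9
tcp_pos: [615.2, 95.7, 167.7]
eef_rot: [180.0, -0.1, 4.6]
force: [0.5, -0.1, -1.2]
opening: 56.5
gripper_force: 64.6
```

{"api": "step_arm", "payload": {"steps": [{"offset": [0.001, -0.005, 0.02], "dr": [0, 0, 0], "claw": 0}, {"offset": [0.001, -0.005, 0.034], "dr": [0, 0, 0], "claw": 0}, {"offset": [0.001, -0.005, 0.034], "dr": [0, 0, 0], "claw": 0}, {"offset": [0.001, -0.005, 0.034], "dr": [0, 0, 0], "claw": 0}]}}

```text
time: 24.3
tcp_pos: [614.8, 97.8, 158.2]
eef_rot: [180.0, 0.0, 4.7]
force: [-0.9, 0.5, -0.8]
opening: 56.4
gripper_force: 64.6
```

{"api": "step_arm", "payload": {"steps": [{"offset": [0, 0, 0.006], "dr": [0, 0, 0], "claw": 0}, {"offset": [0, 0, 0.006], "dr": [0, 0, 0], "claw": 0}]}}

```text
time: 24.5
tcp_pos: [615.0, 97.9, 157.3]
eef_rot: [180.0, -0.0, 4.7]
force: [-0.5, -0.1, 1.3]
opening: 56.6
gripper_force: 64.9
```

{"api": "step_arm", "payload": {"steps": [{"offset": [0, 0, 0.004], "dr": [0, 0, 0], "claw": 0}, {"offset": [0, 0, 0.004], "dr": [0, 0, 0], "claw": 0.4}, {"offset": [0, 0, 0.002], "dr": [0, 0, 0], "claw": 1}, {"offset": [0, 0, 0], "dr": [0, 0, 0], "claw": 1}, {"offset": [0, 0, 0], "dr": [0, 0, 0], "claw": 1}, {"offset": [0, 0, -0.2], "dr": [0, 0, 0], "claw": 1}, {"offset": [0, 0, -0.32], "dr": [0, 0, 0], "claw": 1}, {"offset": [0, 0, -0.32], "dr": [0, 0, 0], "claw": 1}]}}

```text
time: 25.3
tcp_pos: [616.6, 98.0, 243.1]
eef_rot: [-180.0, -0.6, 4.7]
force: [-0.1, 0.7, 0.6]
opening: 85.6
gripper_force: 0.0
```

```bash
python3 - <<'E'
from h import *
plan((455,200,235,15),(426,406.6,180,26),(426,406.6,120,26),(426,406.6,11,26),start=(615,97.5,237,4.7))
E
```

```text
at [615.   97.5 237. ] 4.7
(455, 200, 235, 15) off [-0.604, -0.461, 0.008] drz -0.0572 calls 1 rows 3.8
(426, 406.6, 180, 26) off [0.102, -0.828, 0.22] drz -0.0611 calls 1 rows 4.3
(426, 406.6, 120, 26) off [0.0, -0.0, 0.24] drz 0.0 calls 1 rows 1.2
(426, 406.6, 11, 26) off [0.0, -0.0, 0.436] drz 0.0 calls 1 rows 2.2
```

{"api": "step_arm", "payload": {"steps": [{"offset": [-0.604, -0.461, 0], "dr": [0, 0, -0.0572], "claw": 1}, {"offset": [-0.604, -0.461, 0], "dr": [0, 0, -0.0572], "claw": 1}, {"offset": [-0.604, -0.461, 0], "dr": [0, 0, -0.0572], "claw": 1}, {"offset": [-0.604, -0.461, 0], "dr": [0, 0, -0.0572], "claw": 1}, {"offset": [-0.604, -0.461, 0], "dr": [0, 0, -0.0572], "claw": 1}, {"offset": [-0.604, -0.461, 0], "dr": [0, 0, -0.0572], "claw": 1}]}}

```text
time: 25.9
tcp_pos: [454.6, 200.6, 236.4]
eef_rot: [180.0, -0.0, 15.1]
force: [0.1, -0.6, 0.3]
opening: 85.3
gripper_force: 0.0
```

{"api": "step_arm", "payload": {"steps": [{"offset": [0.102, -0.828, 0.22], "dr": [0, 0, -0.0611], "claw": 1}, {"offset": [0.102, -0.828, 0.22], "dr": [0, 0, -0.0611], "claw": 1}, {"offset": [0.102, -0.828, 0.22], "dr": [0, 0, -0.0611], "claw": 1}, {"offset": [0.102, -0.828, 0.22], "dr": [0, 0, -0.0611], "claw": 1}, {"offset": [0.102, -0.828, 0.22], "dr": [0, 0, -0.0611], "claw": 1}, {"offset": [0.102, -0.828, 0.44], "dr": [0, 0, -0.0611], "claw": 1}, {"offset": [0.102, -0.828, 0.44], "dr": [0, 0, -0.0611], "claw": 1}, {"offset": [0.102, -0.828, 0.44], "dr": [0, 0, -0.0611], "claw": 1}]}}

```text
time: 26.7
tcp_pos: [426.2, 405.4, 125.2]
eef_rot: [179.9, 0.2, 25.9]
force: [0.1, 0.1, -0.6]
opening: 85.4
gripper_force: 0.0
```

```bash
python3 - <<'E'
from h import *
im=optics.grab_frame("top"); ims=optics.grab_frame("side"); 
c=cv2.resize(im[125:225,160:280],None,fx=3.33,fy=4*.833,interpolation=cv2.INTER_CUBIC)
d=cv2.resize(ims[100:200,200:320],c.shape[1::-1],interpolation=cv2.INTER_CUBIC)
cv2.imwrite("pics/c6.png",np.hstack([c,d]))
for k,p in dict(l1=(425.7,283.3,148.3),l2=(453,182.7,174),l3=(429,44,162)).items(): print(k,fit(im,k,p))
print("tin",fit(ims,"tin",(615,97.5,0),dz=135,n="side",r=25))
plan((426,406.6,11,26))
E
```

```text
l1 (array([425.5, 283.7, 148.7]), np.float64(0.95))
l2 (array([453. , 182.6, 174.3]), np.float64(0.875))
l3 (array([429.3,  43.6, 162.4]), np.float64(0.918))
tin (array([610.9, 103.1,  -5.7]), np.float64(0.545))
at [427.4 406.6 128.8] 25.9
(426, 406.6, 11, 26) off [-0.005, -0.002, 0.471] drz -0.0005 calls 1 rows 2.4
```

View pics/c6.png

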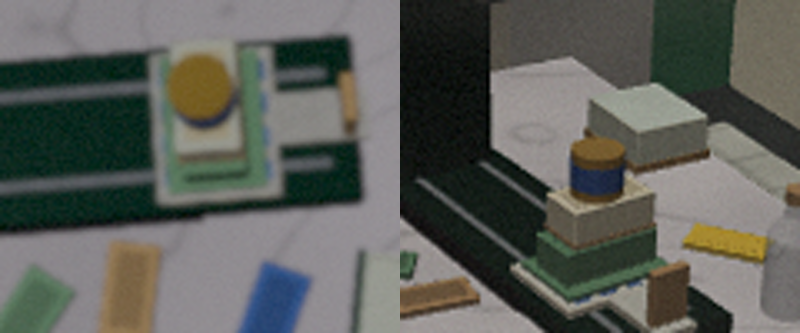

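The crops show the tin standing centred on the oblong tub, with the tower straight. Next is the pot.

{"api": "step_arm", "payload": {"steps": [{"offset": [-0.003, -0.002, 0.2], "dr": [0, 0, 0], "claw": 1}, {"offset": [-0.003, -0.002, 0.4], "dr": [0, 0, 0], "claw": 1}, {"offset": [-0.003, -0.002, 0.46], "dr": [0, 0, 0], "claw": 1}, {"offset": [-0.003, -0.002, 0.46], "dr": [0, 0, 0], "claw": 1}, {"offset": [-0.003, -0.002, 0.46], "dr": [0, 0, 0], "claw": 0}, {"offset": [-0.003, -0.002, 0.46], "dr": [0, 0, 0], "claw": 0}, {"offset": [-0.003, -0.002, 0.46], "dr": [0, 0, 0], "claw": 0}, {"offset": [-0.003, -0.002, 0.46], "dr": [0, 0, 0], "claw": 0}]}}

```text
time: 27.6
tcp_pos: [426.6, 408.1, 14.7]
eef_rot: [-179.9, -0.3, 26.0]
force: [-0.2, 0.1, 5.4]
opening: 42.8
gripper_force: 63.1
```

{"api": "step_arm", "payload": {"steps": [{"offset": [0, 0, 0], "dr": [0, 0, 0], "claw": 0}, {"offset": [0, 0, -0.1], "dr": [0, 0, 0], "claw": 0}, {"offset": [0, 0, -0.3], "dr": [0, 0, 0], "claw": 0}, {"offset": [0, 0, -0.5], "dr": [0, 0, 0], "claw": 0}, {"offset": [0, 0, -0.7], "dr": [0, 0, 0], "claw": 0}, {"offset": [0, 0, -0.92], "dr": [0, 0, 0], "claw": 0}, {"offset": [0, 0, -0.92], "dr": [0, 0, 0], "claw": 0}, {"offset": [0, 0, -0.92], "dr": [0, 0, 0], "claw": 0}]}}

```text
time: 28.4
tcp_pos: [425.7, 407.5, 244.7]
eef_rot: [-179.9, -0.3, 26.0]
force: [0.6, 0.5, -1.7]
opening: 42.7
gripper_force: 62.1
```

```bash
python3 - <<'E'
from h import *
plan((470,190,240,15),(600,105,245,4.7),(615.2,97.3,225,4.7))
E
```

```text
at [425.7 407.5 244.7] 26.0
(470, 190, 240, 15) off [-0.222, 0.86, 0.019] drz 0.0611 calls 1 rows 4.4
(600, 105, 245, 4.7) off [0.414, 0.463, -0.02] drz 0.0572 calls 1 rows 3.1
(615.2, 97.3, 225, 4.7) off [0.058, 0.036, 0.08] drz 0.0 calls 1 rows 0.5
```

{"api": "step_arm", "payload": {"steps": [{"offset": [-0.222, 0.86, 0], "dr": [0, 0, 0.0611], "claw": 0}, {"offset": [-0.222, 0.86, 0], "dr": [0, 0, 0.0611], "claw": 0}, {"offset": [-0.222, 0.86, 0], "dr": [0, 0, 0.0611], "claw": 0}, {"offset": [-0.222, 0.86, 0], "dr": [0, 0, 0.0611], "claw": 0}, {"offset": [-0.222, 0.86, 0], "dr": [0, 0, 0.0611], "claw": 0}, {"offset": [-0.222, 0.86, 0], "dr": [0, 0, 0.0611], "claw": 0}, {"offset": [-0.222, 0.86, 0], "dr": [0, 0, 0.0611], "claw": 0}]}}

```text
time: 29.1
tcp_pos: [469.0, 189.4, 240.4]
eef_rot: [-180.0, 0.1, 14.9]
force: [0.5, -0.0, -0.6]
opening: 42.6
gripper_force: 62.1
```

{"api": "step_arm", "payload": {"steps": [{"offset": [0.414, 0.463, 0], "dr": [0, 0, 0.0572], "claw": 0}, {"offset": [0.414, 0.463, 0], "dr": [0, 0, 0.0572], "claw": 0}, {"offset": [0.414, 0.463, 0], "dr": [0, 0, 0.0572], "claw": 0}, {"offset": [0.414, 0.463, 0], "dr": [0, 0, 0.0572], "claw": 0}, {"offset": [0.414, 0.463, 0], "dr": [0, 0, 0.0572], "claw": 0}, {"offset": [0.414, 0.463, 0], "dr": [0, 0, 0.0572], "claw": 0}, {"offset": [0.414, 0.463, 0], "dr": [0, 0, 0.0572], "claw": 0}]}}

```text
time: 29.8
tcp_pos: [598.6, 106.0, 242.4]
eef_rot: [-180.0, -0.0, 4.8]
force: [-0.6, -0.2, -0.4]
opening: 42.6
gripper_force: 62.1
```

```bash
python3 - <<'E'
from h import *
plan((615.2,97.3,210,4.7))
E
```

```text
at [598.6 106.  242.4] 4.8
(615.2, 97.3, 210, 4.7) off [0.063, 0.04, 0.129] drz 0.0007 calls 1 rows 0.7
```

{"api": "step_arm", "payload": {"steps": [{"offset": [0.063, 0.038, 0], "dr": [0, 0, 0], "claw": 0}, {"offset": [0.063, 0.038, 0.05], "dr": [0, 0, 0], "claw": 0}, {"offset": [0.063, 0.038, 0.1], "dr": [0, 0, 0], "claw": 0}, {"offset": [0.063, 0.038, 0.125], "dr": [0, 0, 0], "claw": 0}, {"offset": [0.063, 0.038, 0.125], "dr": [0, 0, 0], "claw": 0}, {"offset": [0.063, 0.038, 0.125], "dr": [0, 0, 0], "claw": 0}]}}

```text
time: 30.4
tcp_pos: [615.6, 96.5, 210.6]
eef_rot: [180.0, 0.0, 4.7]
force: [-0.0, 0.4, 0.7]
opening: 42.6
gripper_force: 62.1
```

{"api": "step_arm", "payload": {"steps": [{"offset": [0, 0, 0.01], "dr": [0, 0, 0], "claw": 0}, {"offset": [0, 0, 0.01], "dr": [0, 0, 0], "claw": 0}]}}

```text
time: 30.6
tcp_pos: [615.9, 96.2, 208.2]
eef_rot: [180.0, -0.0, 4.7]
force: [-0.0, -0.3, -0.6]
opening: 42.9
gripper_force: 62.1
```

{"api": "step_arm", "payload": {"steps": [{"offset": [-0.001, -0.003, 0.008], "dr": [0, 0, 0], "claw": 0}, {"offset": [-0.001, -0.003, 0.008], "dr": [0, 0, 0], "claw": 0}]}}

```text
time: 30.8
tcp_pos: [615.5, 97.0, 205.8]
eef_rot: [180.0, 0.0, 4.7]
force: [-0.1, 0.2, -0.5]
opening: 42.6
gripper_force: 62.1
```

{"api": "step_arm", "payload": {"steps": [{"offset": [0, 0, 0.007], "dr": [0, 0, 0], "claw": 0}, {"offset": [0, 0, 0.007], "dr": [0, 0, 0], "claw": 0}]}}

```text
time: 31.0
tcp_pos: [615.5, 96.9, 204.0]
eef_rot: [180.0, 0.0, 4.7]
force: [0.6, -0.2, -0.3]
opening: 42.6
gripper_force: 62.1
```

{"api": "step_arm", "payload": {"steps": [{"offset": [0, 0, 0.007], "dr": [0, 0, 0], "claw": 0}, {"offset": [0, 0, 0.007], "dr": [0, 0, 0], "claw": 0}]}}

```text
time: 31.2
tcp_pos: [615.7, 96.9, 202.8]
eef_rot: [180.0, -0.0, 4.7]
force: [0.2, -0.4, 1.3]
opening: 42.8
gripper_force: 62.2
```

{"api": "step_arm", "payload": {"steps": [{"offset": [0, 0, 0], "dr": [0, 0, 0], "claw": 0.3}, {"offset": [0, 0, 0], "dr": [0, 0, 0], "claw": 0.7}, {"offset": [0, 0, 0], "dr": [0, 0, 0], "claw": 1}, {"offset": [0, 0, 0], "dr": [0, 0, 0], "claw": 1}, {"offset": [0, 0, -0.15], "dr": [0, 0, 0], "claw": 1}, {"offset": [0, 0, -0.32], "dr": [0, 0, 0], "claw": 1}, {"offset": [0, 0, -0.32], "dr": [0, 0, 0], "claw": 1}, {"offset": [0, 0, -0.32], "dr": [0, 0, 0], "claw": 1}]}}

```text
time: 32.0
tcp_pos: [615.9, 97.0, 283.8]
eef_rot: [180.0, -0.2, 4.7]
force: [0.2, 1.0, -0.7]
opening: 85.6
gripper_force: 0.0
```

{"api": "step_arm", "payload": {"steps": [{"offset": [-0.003, 0.525, 0], "dr": [0, 0, 0], "claw": 1}, {"offset": [-0.003, 0.525, 0], "dr": [0, 0, 0], "claw": 1}, {"offset": [-0.003, 0.525, 0], "dr": [0, 0, 0], "claw": 1}, {"offset": [-0.003, 0.525, 0], "dr": [0, 0, 0], "claw": 1}, {"offset": [-0.003, 0.525, 0.3], "dr": [0, 0, 0], "claw": 1}, {"offset": [-0.003, 0.525, 0.5], "dr": [0, 0, 0], "claw": 1}, {"offset": [-0.003, 0.525, 0.5], "dr": [0, 0, 0], "claw": 1}, {"offset": [-0.003, 0.525, 0.5], "dr": [0, 0, 0], "claw": 1}]}}

```text
time: 32.8
tcp_pos: [622.6, -32.8, 150.7]
eef_rot: [-179.9, 0.7, 4.7]
force: [0.8, -1.6, 0.3]
opening: 85.5
gripper_force: 0.0
```

```bash
python3 - <<'E'
from h import *
ims=optics.grab_frame("side"); im=optics.grab_frame("top")
c=cv2.resize(ims[60:210,180:340],(520,488),interpolation=cv2.INTER_CUBIC); cv2.imwrite("pics/c7.png",c)
plan((625.2,-34,74,4.7))
E
```

```text
at [625.5 -33.3 157.7] 4.7
(625.2, -34, 74, 4.7) off [-0.002, 0.003, 0.335] drz 0.0002 calls 1 rows 1.7
```

View pics/c7.png

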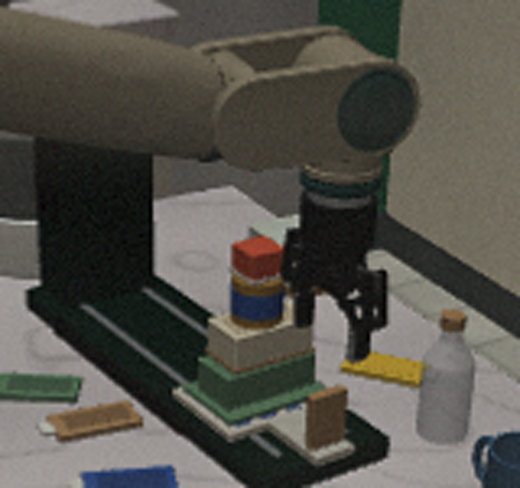

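The tower stands upright in the right order. Now I grip the handle and push the plate gently home.

{"api": "step_arm", "payload": {"steps": [{"offset": [-0.002, 0.003, 0.15], "dr": [0, 0, 0], "claw": 1}, {"offset": [-0.002, 0.003, 0.315], "dr": [0, 0, 0], "claw": 1}, {"offset": [-0.002, 0.003, 0.315], "dr": [0, 0, 0], "claw": 1}, {"offset": [-0.002, 0.003, 0.315], "dr": [0, 0, 0], "claw": 0}, {"offset": [-0.002, 0.003, 0.315], "dr": [0, 0, 0], "claw": 0}, {"offset": [-0.002, 0.003, 0.315], "dr": [0, 0, 0], "claw": 0}, {"offset": [-0.002, 0.003, 0.315], "dr": [0, 0, 0], "claw": 0}, {"offset": [-0.002, 0.003, 0.315], "dr": [0, 0, 0], "claw": 0}]}}

```text
time: 33.7
tcp_pos: [625.6, -33.6, 80.2]
eef_rot: [-179.9, -0.1, 4.7]
force: [-4.7, -1.3, 23.2]
opening: 12.9
gripper_force: 61.7
```

{"api": "step_arm", "payload": {"steps": [{"offset": [0, -0.008, 0], "dr": [0, 0, 0], "claw": 0}, {"offset": [0, -0.024, 0], "dr": [0, 0, 0], "claw": 0}, {"offset": [0, -0.05, 0], "dr": [0, 0, 0], "claw": 0}, {"offset": [0, -0.08, 0], "dr": [0, 0, 0], "claw": 0}, {"offset": [0, -0.11, 0], "dr": [0, 0, 0], "claw": 0}, {"offset": [0, -0.14, 0], "dr": [0, 0, 0], "claw": 0}, {"offset": [0, -0.17, 0], "dr": [0, 0, 0], "claw": 0}, {"offset": [0, -0.2, 0], "dr": [0, 0, 0], "claw": 0}]}}

```text
time: 34.5
tcp_pos: [621.8, 14.5, 80.3]
eef_rot: [179.9, -0.1, 4.7]
force: [-0.7, -3.2, 4.4]
opening: 13.1
gripper_force: 60.0
```

{"api": "step_arm", "payload": {"steps": [{"offset": [0, -0.03, 0], "dr": [0, 0, 0], "claw": 0}, {"offset": [0, -0.06, 0], "dr": [0, 0, 0], "claw": 0}, {"offset": [0, -0.09, 0], "dr": [0, 0, 0], "claw": 0}, {"offset": [0, -0.12, 0], "dr": [0, 0, 0], "claw": 0}, {"offset": [0, -0.15, 0], "dr": [0, 0, 0], "claw": 0}, {"offset": [0, -0.18, 0], "dr": [0, 0, 0], "claw": 0}, {"offset": [0, -0.21, 0], "dr": [0, 0, 0], "claw": 0}, {"offset": [0, -0.24, 0], "dr": [0, 0, 0], "claw": 0}]}}

```text
time: 35.3
tcp_pos: [617.0, 74.4, 80.3]
eef_rot: [179.9, -0.2, 4.7]
force: [1.3, -2.5, 5.7]
opening: 13.1
gripper_force: 60.0
```

{"api": "step_arm", "payload": {"steps": [{"offset": [0, -0.03, 0], "dr": [0, 0, 0], "claw": 0}, {"offset": [0, -0.06, 0], "dr": [0, 0, 0], "claw": 0}, {"offset": [0, -0.09, 0], "dr": [0, 0, 0], "claw": 0}, {"offset": [0, -0.12, 0], "dr": [0, 0, 0], "claw": 0}, {"offset": [0, -0.15, 0], "dr": [0, 0, 0], "claw": 0}, {"offset": [0, -0.18, 0], "dr": [0, 0, 0], "claw": 0}, {"offset": [0, -0.2, 0], "dr": [0, 0, 0], "claw": 0}, {"offset": [0, -0.21, 0], "dr": [0, 0, 0], "claw": 0}]}}

```text
time: 36.1
tcp_pos: [612.8, 127.1, 80.3]
eef_rot: [179.9, -0.2, 4.7]
force: [1.4, -2.4, 5.1]
opening: 12.9
gripper_force: 59.9
```

{"api": "step_arm", "payload": {"steps": [{"offset": [0, -0.015, 0], "dr": [0, 0, 0], "claw": 0}, {"offset": [0, -0.03, 0], "dr": [0, 0, 0], "claw": 0}, {"offset": [0, -0.042, 0], "dr": [0, 0, 0], "claw": 0}, {"offset": [0, -0.054, 0], "dr": [0, 0, 0], "claw": 0}, {"offset": [0, -0.062, 0], "dr": [0, 0, 0], "claw": 0}, {"offset": [0, -0.066, 0], "dr": [0, 0, 0], "claw": 0}, {"offset": [0, -0.066, 0], "dr": [0, 0, 0], "claw": 0}]}}

```text
time: 36.8
tcp_pos: [611.5, 143.4, 80.3]
eef_rot: [180.0, -0.2, 4.7]
force: [0.9, -1.6, 4.6]
opening: 12.9
gripper_force: 59.9
```

{"api": "step_arm", "payload": {"steps": [{"offset": [0, -0.006, 0], "dr": [0, 0, 0], "claw": 0}, {"offset": [0, -0.012, 0], "dr": [0, 0, 0], "claw": 0}, {"offset": [0, -0.018, 0], "dr": [0, 0, 0], "claw": 0}, {"offset": [0, -0.018, 0], "dr": [0, 0, 0], "claw": 0}]}}

```text
time: 37.2
tcp_pos: [611.3, 145.9, 80.3]
eef_rot: [179.8, -0.2, 4.6]
force: [-0.0, -9.3, 5.6]
opening: 12.8
gripper_force: 60.1
```

{"api": "step_arm", "payload": {"steps": [{"offset": [0, -0.01, 0], "dr": [0, 0, 0], "claw": 0}, {"offset": [0, -0.01, 0], "dr": [0, 0, 0], "claw": 0}, {"offset": [0, -0.01, 0], "dr": [0, 0, 0], "claw": 0}]}}

```text
time: 37.5
tcp_pos: [611.3, 145.9, 80.3]
eef_rot: [179.6, -0.1, 4.5]
force: [0.7, -19.4, 6.7]
opening: 12.6
gripper_force: 60.5
```

{"api": "step_arm", "payload": {"steps": [{"offset": [0, 0.008, 0], "dr": [0, 0, 0], "claw": 0}, {"offset": [0, 0.008, 0], "dr": [0, 0, 0], "claw": 0.3}, {"offset": [0, 0.008, 0], "dr": [0, 0, 0], "claw": 0.7}, {"offset": [0, 0.008, 0], "dr": [0, 0, 0], "claw": 0.7}, {"offset": [0, 0.008, -0.2], "dr": [0, 0, 0], "claw": 0.7}, {"offset": [0, 0.008, -0.4], "dr": [0, 0, 0], "claw": 1}, {"offset": [0, 0.008, -0.4], "dr": [0, 0, 0], "claw": 1}, {"offset": [0, 0.008, -0.4], "dr": [0, 0, 0], "claw": 1}]}}

```text
time: 38.3
tcp_pos: [610.6, 149.2, 180.4]
eef_rot: [-180.0, -0.2, 4.7]
force: [-0.9, -0.4, -0.7]
opening: 85.4
gripper_force: 0.0
```

The plate is home: 180 mm of travel and 19 N at the stop. Next I measure the tray, the stop and the lids.

```bash
python3 - <<'E'
from h import *
im=optics.grab_frame("top"); cv2.imwrite("pics/raw_top8.png",im)
for k,p in dict(l1=(425.7,283.3,148.3),l2=(453,182.7,174),l3=(429,44,162)).items(): print(k,fit(im,k,p))
im1=cv2.imread("pics/raw_top1.png")
c=cv2.resize(im1[190:245,255:365],(800,400),interpolation=cv2.INTER_CUBIC)
# profiles on the floor plane z=4 along tray x and y
ex=np.array([-.092,-.996]); ey=np.array([.996,-.092]); c0=np.array([425.,-180])
g=cv2.GaussianBlur(im1,(0,0),.6).astype(np.float32)
def prof(P,z):
    uv=proj("top",np.c_[P,np.full(len(P),z)]).astype(np.float32); return cv2.remap(g,uv[:,0].copy(),uv[:,1].copy(),1)[:,0]
s=np.arange(-165,165,3.)
for off in(-30,0,30):
    p=prof(c0+s[:,None]*ex+off*ey,4).mean(1); print("x",off,[(int(a),int(b)) for a,b in zip(s,p) if abs(a)>115])
s=np.arange(-80,81,3.)
for off in(-90,80):
    p=prof(c0+s[:,None]*ey+off*ex,4).mean(1); print("y",off,[(int(a),int(b)) for a,b in zip(s,p) if abs(a)>35])
cv2.imwrite("pics/tray8.png",c)
E
```

```text
l1 (array([429. , 279.8, 145.6]), np.float64(0.535))
l2 (array([453. , 182.7, 174. ]), np.float64(-0.0))
l3 (array([429. ,  44.5, 160.5]), np.float64(0.731))
x -30 [(-165, 142), (-162, 142), (-159, 142), (-156, 142), (-153, 141), (-150, 134), (-147, 119), (-144, 99), (-141, 87), (-138, 97), (-135, 119), (-132, 136), (-129, 144), (-126, 147), (-123, 148), (-120, 148), (-117, 148), (117, 145), (120, 146), (123, 146), (126, 146), (129, 147), (132, 145), (135, 142), (138, 141), (141, 142), (144, 144), (147, 146), (150, 146), (153, 146), (156, 146), (159, 146), (162, 145)]
x 0 [(-165, 142), (-162, 142), (-159, 142), (-156, 142), (-153, 141), (-150, 135), (-147, 120), (-144, 98), (-141, 83), (-138, 91), (-135, 116), (-132, 136), (-129, 144), (-126, 146), (-123, 146), (-120, 147), (-117, 147), (117, 147), (120, 146), (123, 146), (126, 146), (129, 147), (132, 146), (135, 143), (138, 140), (141, 140), (144, 143), (147, 145), (150, 145), (153, 145), (156, 145), (159, 145), (162, 145)]
x 30 [(-165, 143), (-162, 142), (-159, 142), (-156, 143), (-153, 142), (-150, 137), (-147, 124), (-144, 103), 
[... 309 characters left out ...]
-90 [(-80, 142), (-77, 143), (-74, 143), (-71, 142), (-68, 142), (-65, 140), (-62, 141), (-59, 143), (-56, 145), (-53, 147), (-50, 148), (-47, 148), (-44, 148), (-41, 148), (-38, 148), (37, 147), (40, 147), (43, 146), (46, 143), (49, 141), (52, 141), (55, 142), (58, 143), (61, 141), (64, 139), (67, 136), (70, 134), (73, 135), (76, 138), (79, 141)]
y 80 [(-80, 123), (-77, 136), (-74, 141), (-71, 143), (-68, 143), (-65, 144), (-62, 144), (-59, 145), (-56, 147), (-53, 148), (-50, 147), (-47, 147), (-44, 147), (-41, 147), (-38, 147), (37, 148), (40, 147), (43, 146), (46, 144), (49, 142), (52, 141), (55, 142), (58, 142), (61, 142), (64, 142), (67, 141), (70, 141), (73, 140), (76, 140), (79, 140)]
```

View pics/tray8.png

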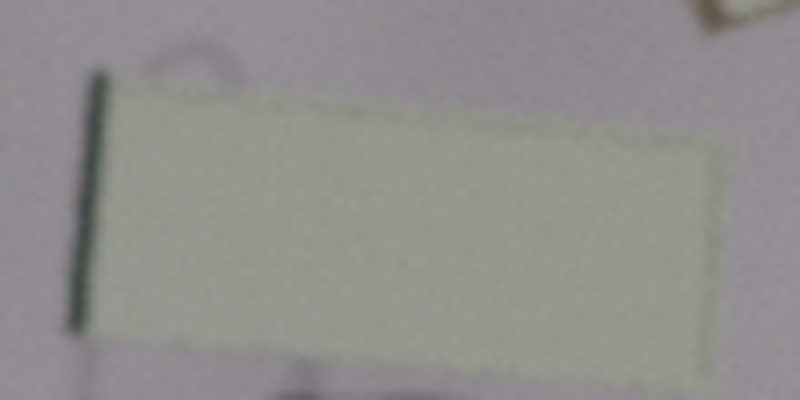

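```bash
python3 - <<'E'
from h import *
uv=lambda p:(255+(p[0]+.5)/800*110-.5,190+(p[1]+.5)/400*55-.5)
A=ray("top",[uv((102,75)),uv((82,332))],26)[:,:2]; B=ray("top",[uv((722,140)),uv((712,385))],10)[:,:2]
print(A.round(1).tolist(),B.round(1).tolist())
a,b=A.mean(0),B.mean(0); d=(b-a)/np.linalg.norm(b-a); print(a,b,np.linalg.norm(b-a),np.degrees(np.arctan2(d[1],d[0])))
print([np.degrees(np.arctan2(*(q[0]-q[1])[::-1])) for q in (A,B)], [np.linalg.norm(q[0]-q[1]) for q in(A,B)])
plan((440,225,180,76),(425.6,283.5,120,148.4))
E
```

```text
[[491.1, -46.4], [377.5, -37.0]] [[463.7, -324.2], [354.9, -315.5]]
[434.28561593 -41.69712686] [ 409.27727163 -319.82435681] 279.24930318412265 -95.13804272030664
[np.float64(-4.722081921341747), np.float64(-4.586314930070357)] [np.float64(113.92151175788307), np.float64(109.13217781852843)]
at [609.8 149.  178.2] 4.7
(440, 225, 180, 76) off [-0.652, -0.359, -0.007] drz -0.396 calls 1 rows 8.3
(425.6, 283.5, 120, 148.4) off [0.213, -0.112, 0.24] drz -0.4022 calls 1 rows 8.4
```

{"api": "step_arm", "payload": {"steps": [{"offset": [-0.652, -0.359, 0], "dr": [0, 0, -0.36], "claw": 0.75}, {"offset": [-0.652, -0.359, 0], "dr": [0, 0, -0.36], "claw": 0.75}, {"offset": [-0.652, -0.359, 0], "dr": [0, 0, -0.36], "claw": 0.75}, {"offset": [-0.652, -0.359, 0], "dr": [0, 0, -0.36], "claw": 0.75}, {"offset": [-0.652, -0.359, 0], "dr": [0, 0, -0.36], "claw": 0.75}, {"offset": [-0.652, -0.359, 0], "dr": [0, 0, -0.36], "claw": 0.75}, {"offset": [-0.652, -0.359, 0], "dr": [0, 0, -0.36], "claw": 0.75}, {"offset": [-0.652, -0.359, 0], "dr": [0, 0, -0.36], "claw": 0.75}]}}

```text
time: 39.15
tcp_pos: [439.2, 224.6, 176.6]
eef_rot: [-179.8, 0.2, 69.8]
force: [0.6, -0.2, 0.5]
opening: 64.1
gripper_force: 0.0
```

{"api": "step_arm", "payload": {"steps": [{"offset": [0, 0, 0], "dr": [0, 0, -0.36], "claw": 0.75}, {"offset": [0, 0, 0], "dr": [0, 0, -0.36], "claw": 0.75}, {"offset": [0, 0, 0], "dr": [0, 0, -0.36], "claw": 0.75}, {"offset": [0, 0, 0], "dr": [0, 0, -0.36], "claw": 0.75}, {"offset": [0, 0, 0], "dr": [0, 0, -0.36], "claw": 0.75}, {"offset": [0, 0, 0], "dr": [0, 0, -0.36], "claw": 0.75}, {"offset": [0, 0, 0], "dr": [0, 0, -0.36], "claw": 0.75}, {"offset": [0, 0, 0], "dr": [0, 0, -0.36], "claw": 0.75}]}}

```text
time: 39.95
tcp_pos: [439.3, 224.5, 176.5]
eef_rot: [-179.8, -0.1, 134.6]
force: [0.4, -0.1, 0.5]
opening: 63.7
gripper_force: 0.0
```

```bash
python3 - <<'E'
from h import *
im=optics.grab_frame("top"); ims=optics.grab_frame("side")
print(fit(im,"l3",(429,44,162.4)),fit(im,"l1",(425.7,283.3,148.3)))
plan((425.6,283.5,80,148.5),(425.6,283.5,10,148.5))
E
```

```text
(array([429.2,  43.8, 162.6]), np.float64(0.919)) (array([406.2, 307. , 135.7]), np.float64(0.521))
at [439.4 224.6 176.7] 134.3
(425.6, 283.5, 80, 148.5) off [0.207, 0.125, 0.387] drz -0.0786 calls 1 rows 2.3
(425.6, 283.5, 10, 148.5) off [-0.0, -0.0, 0.28] drz 0.0 calls 1 rows 1.4
```

{"api": "step_arm", "payload": {"steps": [{"offset": [0.207, 0.125, 0.15], "dr": [0, 0, -0.0786], "claw": 0.75}, {"offset": [0.207, 0.125, 0.38], "dr": [0, 0, -0.0786], "claw": 0.75}, {"offset": [0.207, 0.125, 0.38], "dr": [0, 0, -0.0786], "claw": 0.75}, {"offset": [0.207, 0.125, 0.38], "dr": [0, 0, -0.0786], "claw": 0.75}, {"offset": [0.207, 0.125, 0.38], "dr": [0, 0, -0.0786], "claw": 0.75}]}}

```text
time: 40.55
tcp_pos: [426.4, 283.5, 83.8]
eef_rot: [-179.9, -0.0, 148.4]
force: [-0.1, -0.2, 0.7]
opening: 64.2
gripper_force: 0.0
```

{"api": "step_arm", "payload": {"steps": [{"offset": [0, 0, 0.14], "dr": [0, 0, 0], "claw": 0.75}, {"offset": [0, 0, 0.24], "dr": [0, 0, 0], "claw": 0.75}, {"offset": [0, 0, 0.29], "dr": [0, 0, 0], "claw": 0.75}, {"offset": [0, 0, 0.3], "dr": [0, 0, 0], "claw": 0.75}, {"offset": [0, 0, 0.3], "dr": [0, 0, 0], "claw": 0.75}]}}

```text
time: 41.05
tcp_pos: [427.4, 283.8, 10.1]
eef_rot: [179.9, 0.1, 148.4]
force: [-0.5, -0.6, -0.2]
opening: 64.1
gripper_force: 0.0
```

{"api": "step_arm", "payload": {"steps": [{"offset": [0, 0, 0.016], "dr": [0, 0, 0], "claw": 0.75}, {"offset": [0, 0, 0.03], "dr": [0, 0, 0], "claw": 0.75}, {"offset": [0, 0, 0.03], "dr": [0, 0, 0], "claw": 0.75}]}}

```text
time: 41.35
tcp_pos: [426.5, 283.6, 1.3]
eef_rot: [-180.0, 0.0, 148.4]
force: [0.7, -0.2, -0.7]
opening: 63.6
gripper_force: 0.0
```

{"api": "step_arm", "payload": {"steps": [{"offset": [0, 0, 0.01], "dr": [0, 0, 0], "claw": 0.75}, {"offset": [0, 0, 0.01], "dr": [0, 0, 0], "claw": 0.75}]}}

```text
time: 41.55
tcp_pos: [426.4, 283.5, -1.4]
eef_rot: [-180.0, -0.0, 148.4]
force: [0.5, -0.7, 0.0]
opening: 64.1
gripper_force: 0.0
```

{"api": "step_arm", "payload": {"steps": [{"offset": [0, 0, 0], "dr": [0, 0, 0], "claw": 0}, {"offset": [0, 0, 0], "dr": [0, 0, 0], "claw": 0}, {"offset": [0, 0, 0], "dr": [0, 0, 0], "claw": 0}, {"offset": [0, 0, 0], "dr": [0, 0, 0], "claw": 0}]}}

```text
time: 41.95
tcp_pos: [426.9, 283.8, -0.7]
eef_rot: [180.0, 0.0, 148.4]
force: [0.4, 0.3, 4.6]
opening: 50.2
gripper_force: 62.6
```

{"api": "step_arm", "payload": {"steps": [{"offset": [0, 0, -0.04], "dr": [0, 0, 0], "claw": 0}, {"offset": [0, 0, -0.1], "dr": [0, 0, 0], "claw": 0}, {"offset": [0, 0, -0.2], "dr": [0, 0, 0], "claw": 0}, {"offset": [0, 0, -0.4], "dr": [0, 0, 0], "claw": 0}, {"offset": [0, 0, -0.6], "dr": [0, 0, 0], "claw": 0}, {"offset": [0, 0, -0.6], "dr": [0, 0, 0], "claw": 0}, {"offset": [0, 0, -0.6], "dr": [0, 0, 0], "claw": 0}]}}

```text
time: 42.65
tcp_pos: [426.9, 283.8, 150.2]
eef_rot: [179.9, 0.1, 148.4]
force: [0.3, 0.9, -1.5]
opening: 50.0
gripper_force: 62.4
```

```bash
python3 - <<'E'
from h import *
plan((470,90,148,125),(450,-80,148,95),(427.4,-114.7,90,85),(427.4,-114.7,12,85),start=(426.2,283.8,148.6,148.4))
E
```

```text
at [426.2 283.8 148.6] 148.4
(470, 90, 148, 125) off [-0.555, -0.568, 0.002] drz 0.13 calls 1 rows 4.0
(450, -80, 148, 95) off [-0.511, -0.456, -0.0] drz 0.1667 calls 1 rows 3.5
(427.4, -114.7, 90, 85) off [-0.13, -0.102, 0.232] drz 0.0556 calls 1 rows 1.4
(427.4, -114.7, 12, 85) off [0.0, -0.0, 0.312] drz 0.0 calls 1 rows 1.6
```

{"api": "step_arm", "payload": {"steps": [{"offset": [-0.555, -0.568, 0], "dr": [0, 0, 0.13], "claw": 0}, {"offset": [-0.555, -0.568, 0], "dr": [0, 0, 0.13], "claw": 0}, {"offset": [-0.555, -0.568, 0], "dr": [0, 0, 0.13], "claw": 0}, {"offset": [-0.555, -0.568, 0], "dr": [0, 0, 0.13], "claw": 0}, {"offset": [-0.555, -0.568, 0], "dr": [0, 0, 0.13], "claw": 0}, {"offset": [-0.555, -0.568, 0], "dr": [0, 0, 0.13], "claw": 0}]}}

```text
time: 43.25
tcp_pos: [469.6, 89.1, 147.0]
eef_rot: [-179.8, -0.1, 124.9]
force: [-0.2, 0.7, -0.6]
opening: 50.0
gripper_force: 62.4
```

{"api": "step_arm", "payload": {"steps": [{"offset": [-0.511, -0.456, 0], "dr": [0, 0, 0.1667], "claw": 0}, {"offset": [-0.511, -0.456, 0], "dr": [0, 0, 0.1667], "claw": 0}, {"offset": [-0.511, -0.456, 0], "dr": [0, 0, 0.1667], "claw": 0}, {"offset": [-0.511, -0.456, 0], "dr": [0, 0, 0.1667], "claw": 0}, {"offset": [-0.511, -0.456, 0], "dr": [0, 0, 0.1667], "claw": 0}, {"offset": [-0.511, -0.456, 0], "dr": [0, 0, 0.1667], "claw": 0}]}}

```text
time: 43.85
tcp_pos: [450.3, -78.8, 148.0]
eef_rot: [-179.9, -0.1, 95.2]
force: [0.7, 0.5, 0.4]
opening: 50.2
gripper_force: 62.5
```

{"api": "step_arm", "payload": {"steps": [{"offset": [-0.13, -0.102, 0.0], "dr": [0, 0, 0.0556], "claw": 0}, {"offset": [-0.13, -0.102, 0.15], "dr": [0, 0, 0.0556], "claw": 0}, {"offset": [-0.13, -0.102, 0.35], "dr": [0, 0, 0.0556], "claw": 0}, {"offset": [-0.13, -0.102, 0.45], "dr": [0, 0, 0.0556], "claw": 0}, {"offset": [-0.13, -0.102, 0.45], "dr": [0, 0, 0.0556], "claw": 0}, {"offset": [-0.13, -0.102, 0.45], "dr": [0, 0, 0.0556], "claw": 0}]}}

```text
time: 44.45
tcp_pos: [428.5, -113.5, 36.9]
eef_rot: [-180.0, -0.0, 85.2]
force: [0.3, 0.5, 0.2]
opening: 50.0
gripper_force: 62.5
```

```bash
python3 - <<'E'
from h import *
ims=optics.grab_frame("side"); c=cv2.resize(ims[190:290,180:320],(700,500),interpolation=cv2.INTER_CUBIC); cv2.imwrite("pics/c9.png",c)
plan((427.4,-114.7,6,85))
E
```

```text
at [ 429.2 -114.    37.9] 85.2
(427.4, -114.7, 6, 85) off [-0.003, -0.007, 0.128] drz 0.0009 calls 1 rows 0.6
```

View pics/c9.png

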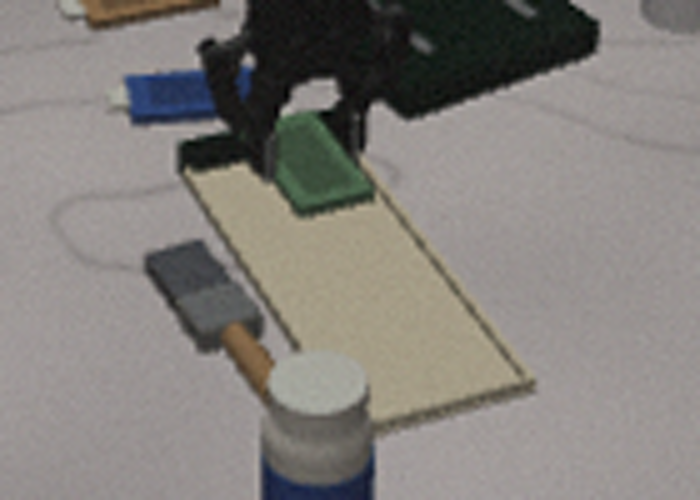

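The side crop shows the sage lid held above the tray, aligned with its tab towards the stop.

{"api": "step_arm", "payload": {"steps": [{"offset": [-0.003, -0.006, 0.06], "dr": [0, 0, 0], "claw": 0}, {"offset": [-0.003, -0.006, 0.12], "dr": [0, 0, 0], "claw": 0}, {"offset": [-0.003, -0.006, 0.128], "dr": [0, 0, 0], "claw": 0}, {"offset": [-0.003, -0.006, 0.128], "dr": [0, 0, 0], "claw": 0}]}}

```text
time: 44.9
tcp_pos: [427.3, -115.3, 5.7]
eef_rot: [179.9, 0.0, 85.1]
force: [0.1, -1.0, 0.9]
opening: 50.1
gripper_force: 62.5
```

{"api": "step_arm", "payload": {"steps": [{"offset": [0, 0, 0.008], "dr": [0, 0, 0], "claw": 0}, {"offset": [0, 0, 0.008], "dr": [0, 0, 0], "claw": 0}]}}

```text
time: 45.1
tcp_pos: [427.1, -115.5, 3.3]
eef_rot: [179.9, 0.0, 85.0]
force: [-0.1, 0.2, 1.3]
opening: 50.0
gripper_force: 62.7
```

{"api": "step_arm", "payload": {"steps": [{"offset": [0, 0, 0.002], "dr": [0, 0, 0], "claw": 0.6}, {"offset": [0, 0, 0.002], "dr": [0, 0, 0], "claw": 0.75}, {"offset": [0, 0, 0.002], "dr": [0, 0, 0], "claw": 0.75}, {"offset": [0, 0, 0.002], "dr": [0, 0, 0], "claw": 0.75}, {"offset": [0, 0, -0.2], "dr": [0, 0, 0], "claw": 0.75}, {"offset": [0, 0, -0.4], "dr": [0, 0, 0], "claw": 0.75}, {"offset": [0, 0, -0.5], "dr": [0, 0, 0], "claw": 0.75}, {"offset": [0, 0, -0.5], "dr": [0, 0, 0], "claw": 0.75}]}}

```text
time: 45.9
tcp_pos: [428.5, -116.1, 131.8]
eef_rot: [179.5, 0.1, 85.0]
force: [1.0, 0.3, -0.4]
opening: 64.2
gripper_force: 0.0
```

```bash
python3 - <<'E'
from h import *
im=optics.grab_frame("top")
for k,p in dict(l2=(453,182.7,174),l3=(429,44,162.4)).items(): print(k,fit(im,k,p))
plan((460,20,128,130),(453,183,80,174.2),(453,182.8,0,174.2),start=(427.1,-115.3,128,85))
E
```

```text
l2 (array([453. , 182.6, 174.3]), np.float64(0.88))
l3 (array([430.1,  43.4, 161.6]), np.float64(0.917))
at [ 427.1 -115.3  128. ] 85
(460, 20, 128, 130) off [0.551, 0.084, 0.0] drz -0.25 calls 1 rows 5.2
(453, 183, 80, 174.2) off [0.517, 0.398, 0.192] drz -0.2456 calls 1 rows 5.1
(453, 182.8, 0, 174.2) off [-0.0, -0.001, 0.32] drz 0.0 calls 1 rows 1.6
```

{"api": "step_arm", "payload": {"steps": [{"offset": [0.551, 0.084, 0], "dr": [0, 0, -0.25], "claw": 0.75}, {"offset": [0.551, 0.084, 0], "dr": [0, 0, -0.25], "claw": 0.75}, {"offset": [0.551, 0.084, 0], "dr": [0, 0, -0.25], "claw": 0.75}, {"offset": [0.551, 0.084, 0], "dr": [0, 0, -0.25], "claw": 0.75}, {"offset": [0.551, 0.084, 0], "dr": [0, 0, -0.25], "claw": 0.75}, {"offset": [0.551, 0.084, 0], "dr": [0, 0, -0.25], "claw": 0.75}, {"offset": [0.551, 0.084, 0], "dr": [0, 0, -0.25], "claw": 0.75}]}}

```text
time: 46.65
tcp_pos: [458.2, 20.3, 125.3]
eef_rot: [-179.8, -0.1, 130.1]
force: [0.7, -0.4, -0.1]
opening: 64.0
gripper_force: 0.0
```

{"api": "step_arm", "payload": {"steps": [{"offset": [0.517, 0.398, 0.19], "dr": [0, 0, -0.2456], "claw": 0.75}, {"offset": [0.517, 0.398, 0.19], "dr": [0, 0, -0.2456], "claw": 0.75}, {"offset": [0.517, 0.398, 0.19], "dr": [0, 0, -0.2456], "claw": 0.75}, {"offset": [0.517, 0.398, 0.19], "dr": [0, 0, -0.2456], "claw": 0.75}, {"offset": [0.517, 0.398, 0.19], "dr": [0, 0, -0.2456], "claw": 0.75}, {"offset": [0.517, 0.398, 0.19], "dr": [0, 0, -0.2456], "claw": 0.75}, {"offset": [0.517, 0.398, 0.3], "dr": [0, 0, -0.2456], "claw": 0.75}, {"offset": [0.517, 0.398, 0.3], "dr": [0, 0, -0.2456], "claw": 0.75}]}}

```text
time: 47.45
tcp_pos: [450.0, 181.9, 48.8]
eef_rot: [-179.8, -0.4, 174.0]
force: [-0.1, 0.3, -0.0]
opening: 64.0
gripper_force: 0.0
```

```bash
python3 - <<'E'
from h import *
ims=optics.grab_frame("side"); im=optics.grab_frame("top")
print(fit(im,"l1",(427.3,-115.3,85),dz=4), fit(ims,"l1",(427.3,-115.3,85),dz=4,n="side",r=30))
plan((453,182.8,-1,174.2))
E
```

```text
(array([ 427.2, -114.6,   84.8]), np.float64(0.957)) (array([ 426.8, -115.4,   84.7]), np.float64(0.351))
at [451.8 182.5  52. ] 174.1
(453, 182.8, -1, 174.2) off [-0.004, 0.002, 0.212] drz -0.0008 calls 1 rows 1.1
```

{"api": "step_arm", "payload": {"steps": [{"offset": [-0.004, 0.002, 0.1], "dr": [0, 0, 0], "claw": 0.75}, {"offset": [-0.004, 0.002, 0.18], "dr": [0, 0, 0], "claw": 0.75}, {"offset": [-0.004, 0.002, 0.2], "dr": [0, 0, 0], "claw": 0.75}, {"offset": [-0.004, 0.002, 0.204], "dr": [0, 0, 0], "claw": 0.75}, {"offset": [-0.004, 0.002, 0.204], "dr": [0, 0, 0], "claw": 0.75}]}}

```text
time: 48.05
tcp_pos: [454.1, 183.6, 2.6]
eef_rot: [180.0, 0.1, 174.2]
force: [0.4, -0.6, 0.0]
opening: 63.9
gripper_force: 0.0
```

{"api": "step_arm", "payload": {"steps": [{"offset": [0.004, 0.002, 0.008], "dr": [0, 0, 0], "claw": 0.75}, {"offset": [0.004, 0.002, 0.015], "dr": [0, 0, 0], "claw": 0.75}, {"offset": [0.004, 0.002, 0.015], "dr": [0, 0, 0], "claw": 0.75}, {"offset": [0.004, 0.002, 0.015], "dr": [0, 0, 0], "claw": 0}, {"offset": [0.004, 0.002, 0.015], "dr": [0, 0, 0], "claw": 0}, {"offset": [0.004, 0.002, 0.015], "dr": [0, 0, 0], "claw": 0}, {"offset": [0.004, 0.002, 0.015], "dr": [0, 0, 0], "claw": 0}]}}

```text
time: 48.75
tcp_pos: [452.8, 184.3, -1.8]
eef_rot: [180.0, 0.1, 174.2]
force: [-1.1, -0.5, 6.1]
opening: 50.3
gripper_force: 62.7
```

{"api": "step_arm", "payload": {"steps": [{"offset": [0, 0, -0.04], "dr": [0, 0, 0], "claw": 0}, {"offset": [0, 0, -0.1], "dr": [0, 0, 0], "claw": 0}, {"offset": [0, 0, -0.2], "dr": [0, 0, 0], "claw": 0}, {"offset": [0, 0, -0.4], "dr": [0, 0, 0], "claw": 0}, {"offset": [0, 0, -0.6], "dr": [0, 0, 0], "claw": 0}, {"offset": [0, 0, -0.6], "dr": [0, 0, 0], "claw": 0}, {"offset": [0, 0, -0.6], "dr": [0, 0, 0], "claw": 0}]}}

```text
time: 49.45
tcp_pos: [452.7, 184.3, 148.8]
eef_rot: [179.9, 0.1, 174.2]
force: [0.1, 0.2, -1.1]
opening: 50.3
gripper_force: 62.4
```

```bash
python3 - <<'E'
from h import *
plan((465,20,148,135),(422,-174.6,148,85))
E
```

```text
at [452.7 184.3 148.8] 174.2
(465, 20, 148, 135) off [-0.115, -0.649, 0.003] drz 0.218 calls 1 rows 4.6
(422, -174.6, 148, 85) off [-0.429, -0.672, -0.0] drz 0.2778 calls 1 rows 5.8
```

{"api": "step_arm", "payload": {"steps": [{"offset": [-0.115, -0.649, 0], "dr": [0, 0, 0.218], "claw": 0}, {"offset": [-0.115, -0.649, 0], "dr": [0, 0, 0.218], "claw": 0}, {"offset": [-0.115, -0.649, 0], "dr": [0, 0, 0.218], "claw": 0}, {"offset": [-0.115, -0.649, 0], "dr": [0, 0, 0.218], "claw": 0}, {"offset": [-0.115, -0.649, 0], "dr": [0, 0, 0.218], "claw": 0}, {"offset": [-0.115, -0.649, 0], "dr": [0, 0, 0.218], "claw": 0}, {"offset": [-0.115, -0.649, 0], "dr": [0, 0, 0.218], "claw": 0}]}}

```text
time: 50.15
tcp_pos: [464.0, 20.0, 146.2]
eef_rot: [-179.9, -0.1, 135.1]
force: [-0.4, 0.1, -1.1]
opening: 50.1
gripper_force: 62.5
```

{"api": "step_arm", "payload": {"steps": [{"offset": [-0.429, -0.672, 0], "dr": [0, 0, 0.2778], "claw": 0}, {"offset": [-0.429, -0.672, 0], "dr": [0, 0, 0.2778], "claw": 0}, {"offset": [-0.429, -0.672, 0], "dr": [0, 0, 0.2778], "claw": 0}, {"offset": [-0.429, -0.672, 0], "dr": [0, 0, 0.2778], "claw": 0}, {"offset": [-0.429, -0.672, 0], "dr": [0, 0, 0.2778], "claw": 0}, {"offset": [-0.429, -0.672, 0], "dr": [0, 0, 0.2778], "claw": 0}, {"offset": [-0.429, -0.672, 0], "dr": [0, 0, 0.2778], "claw": 0}, {"offset": [-0.429, -0.672, 0], "dr": [0, 0, 0.2778], "claw": 0}]}}

```text
time: 50.95
tcp_pos: [421.7, -174.3, 147.1]
eef_rot: [-180.0, -0.0, 85.3]
force: [0.1, 0.1, -0.7]
opening: 50.2
gripper_force: 62.5
```

{"api": "step_arm", "payload": {"steps": [{"offset": [0, 0, 0.2], "dr": [0, 0.053, 0], "claw": 0}, {"offset": [0, 0, 0.36], "dr": [0, 0.053, 0], "claw": 0}, {"offset": [0, 0, 0.45], "dr": [0, 0.053, 0], "claw": 0}, {"offset": [0, 0, 0.45], "dr": [0, 0.053, 0], "claw": 0}, {"offset": [0, 0, 0.45], "dr": [0, 0.053, 0], "claw": 0}]}}

```text
time: 51.45
tcp_pos: [422.1, -174.5, 35.7]
eef_rot: [180.0, -9.5, 85.2]
force: [-0.2, -0.4, 0.3]
opening: 50.3
gripper_force: 62.5
```

{"api": "step_arm", "payload": {"steps": [{"offset": [-0.007, 0, 0.043], "dr": [0, 0, 0], "claw": 0}, {"offset": [-0.014, 0, 0.085], "dr": [0, 0, 0], "claw": 0}, {"offset": [-0.014, 0, 0.085], "dr": [0, 0, 0], "claw": 0}, {"offset": [-0.014, 0, 0.085], "dr": [0, 0, 0], "claw": 0}]}}

```text
time: 51.85
tcp_pos: [421.7, -174.7, 13.5]
eef_rot: [-180.0, -9.5, 85.0]
force: [-0.3, -0.4, 0.0]
opening: 50.1
gripper_force: 62.5
```

{"api": "step_arm", "payload": {"steps": [{"offset": [-0.001, 0, 0.006], "dr": [0, 0, 0], "claw": 0}, {"offset": [-0.001, 0, 0.006], "dr": [0, 0, 0], "claw": 0}]}}

```text
time: 52.05
tcp_pos: [421.8, -174.9, 12.2]
eef_rot: [180.0, -9.5, 85.0]
force: [0.4, -0.4, -0.3]
opening: 50.3
gripper_force: 62.5
```

{"api": "step_arm", "payload": {"steps": [{"offset": [-0.001, 0, 0.006], "dr": [0, 0, 0], "claw": 0}, {"offset": [-0.001, 0, 0.006], "dr": [0, 0, 0], "claw": 0}]}}

```text
time: 52.25
tcp_pos: [421.7, -174.8, 10.4]
eef_rot: [180.0, -9.5, 85.0]
force: [0.3, 0.8, 0.1]
opening: 50.1
gripper_force: 62.5
```

{"api": "step_arm", "payload": {"steps": [{"offset": [-0.0005, 0, 0.004], "dr": [0, 0, 0], "claw": 0}, {"offset": [-0.0005, 0, 0.004], "dr": [0, 0, 0], "claw": 0}]}}

```text
time: 52.45
tcp_pos: [421.8, -174.8, 10.2]
eef_rot: [-180.0, -9.5, 85.0]
force: [-3.0, 1.1, 6.7]
opening: 50.4
gripper_force: 63.3
```

{"api": "step_arm", "payload": {"steps": [{"offset": [0, 0, 0], "dr": [0, 0, 0], "claw": 0.6}, {"offset": [0, 0, 0], "dr": [0, 0, 0], "claw": 0.75}, {"offset": [0, 0, 0], "dr": [0, 0, 0], "claw": 0.75}, {"offset": [0, 0, 0], "dr": [0, 0, 0], "claw": 0.75}, {"offset": [0, 0, -0.1], "dr": [0, 0, 0], "claw": 0.75}, {"offset": [0, 0, -0.3], "dr": [0, 0, 0], "claw": 0.75}, {"offset": [0, 0, -0.5], "dr": [0, -0.053, 0], "claw": 0.75}, {"offset": [0, 0, -0.5], "dr": [0, -0.053, 0], "claw": 0.75}]}}

```text
time: 53.25
tcp_pos: [423.3, -197.0, 140.6]
eef_rot: [179.2, 0.5, 85.0]
force: [0.7, 0.6, 1.3]
opening: 64.2
gripper_force: 0.0
```

{"api": "step_arm", "payload": {"steps": [{"offset": [0, 0, 0], "dr": [0, 0, 0], "claw": 0.75}, {"offset": [0, 0, 0], "dr": [0, 0, 0], "claw": 0.75}]}}

```text
time: 53.45
tcp_pos: [419.3, -194.8, 131.2]
eef_rot: [-179.9, -0.1, 85.0]
force: [1.2, -0.0, -0.4]
opening: 64.3
gripper_force: 0.0
```

```bash
python3 - <<'E'
from h import *
im=optics.grab_frame("top"); print(fit(im,"l3",(429,44,162.4)))
plan((450,-70,134,125),(429.4,43.8,60,162.2),(429.4,43.8,-1.5,162.2))
E
```

```text
(array([429.2,  43.5, 162.6]), np.float64(0.917))
at [ 419.1 -194.9  130.8] 85.0
(450, -70, 134, 125) off [0.508, 0.08, -0.013] drz -0.2223 calls 1 rows 4.7
(429.4, 43.8, 60, 162.2) off [0.42, 0.194, 0.296] drz -0.2067 calls 1 rows 4.3
(429.4, 43.8, -1.5, 162.2) off [-0.0, -0.0, 0.246] drz 0.0 calls 1 rows 1.2
```

{"api": "step_arm", "payload": {"steps": [{"offset": [0.508, 0.08, -0.01], "dr": [0, 0, -0.2223], "claw": 0.75}, {"offset": [0.508, 0.08, -0.01], "dr": [0, 0, -0.2223], "claw": 0.75}, {"offset": [0.508, 0.08, -0.01], "dr": [0, 0, -0.2223], "claw": 0.75}, {"offset": [0.508, 0.08, -0.01], "dr": [0, 0, -0.2223], "claw": 0.75}, {"offset": [0.508, 0.08, -0.01], "dr": [0, 0, -0.2223], "claw": 0.75}, {"offset": [0.508, 0.08, -0.01], "dr": [0, 0, -0.2223], "claw": 0.75}, {"offset": [0.508, 0.08, -0.01], "dr": [0, 0, -0.2223], "claw": 0.75}]}}

```text
time: 54.2
tcp_pos: [450.4, -70.8, 134.1]
eef_rot: [-179.9, -0.1, 124.8]
force: [-0.6, 0.9, -0.3]
opening: 64.1
gripper_force: 0.0
```

{"api": "step_arm", "payload": {"steps": [{"offset": [0.42, 0.194, 0.1], "dr": [0, 0, -0.2067], "claw": 0.75}, {"offset": [0.42, 0.194, 0.1], "dr": [0, 0, -0.2067], "claw": 0.75}, {"offset": [0.42, 0.194, 0.1], "dr": [0, 0, -0.2067], "claw": 0.75}, {"offset": [0.42, 0.194, 0.2], "dr": [0, 0, -0.2067], "claw": 0.75}, {"offset": [0.42, 0.194, 0.3], "dr": [0, 0, -0.2067], "claw": 0.75}, {"offset": [0.42, 0.194, 0.36], "dr": [0, 0, -0.2067], "claw": 0.75}, {"offset": [0.42, 0.194, 0.36], "dr": [0, 0, -0.2067], "claw": 0.75}, {"offset": [0.42, 0.194, 0.36], "dr": [0, 0, -0.2067], "claw": 0.75}]}}

```text
time: 55.0
tcp_pos: [430.4, 43.0, 45.4]
eef_rot: [-180.0, -0.0, 162.1]
force: [0.1, -0.2, 0.1]
opening: 63.9
gripper_force: 0.0
```

```bash
python3 - <<'E'
from h import *
im=optics.grab_frame("top"); ims=optics.grab_frame("side")
a=cv2.resize(im[195:250,255:365],(660,330),interpolation=cv2.INTER_CUBIC); b=cv2.resize(ims[195:265,200:320],(450,262),interpolation=cv2.INTER_CUBIC)
o=np.zeros((592,660,3),np.uint8); o[:330]=a; o[330:,:450]=b; cv2.imwrite("pics/c10.png",o)
print(fit(im,"l1",(427.2,-115,85),dz=4))
print(fit(im,"l2",(422,-174.6,85),dz=10))
plan((429.4,43.8,-1.5,162.2))
E
```

```text
(array([ 427. , -122.2,   85.7]), np.float64(0.727))
(array([ 421.8, -175. ,   84.7]), np.float64(0.803))
at [431.1  43.   46.3] 162.1
(429.4, 43.8, -1.5, 162.2) off [0.007, 0.001, 0.191] drz -0.0003 calls 1 rows 1.0
```

View pics/c10.png

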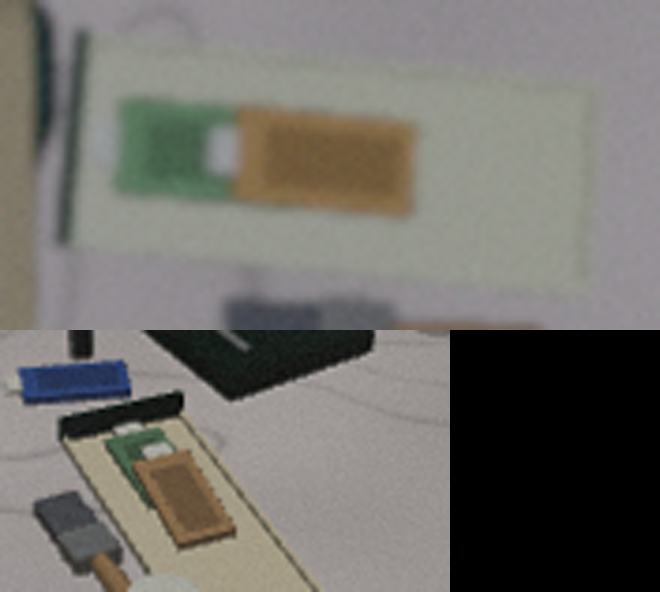

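The beige lid lies on the sage lid with both tabs towards the stop, in line. The blue lid is next.

{"api": "step_arm", "payload": {"steps": [{"offset": [0.006, 0.001, 0.1], "dr": [0, 0, 0], "claw": 0.75}, {"offset": [0.006, 0.001, 0.17], "dr": [0, 0, 0], "claw": 0.75}, {"offset": [0.006, 0.001, 0.188], "dr": [0, 0, 0], "claw": 0.75}, {"offset": [0.006, 0.001, 0.188], "dr": [0, 0, 0], "claw": 0.75}, {"offset": [0.006, 0.001, 0.188], "dr": [0, 0, 0], "claw": 0.75}]}}

```text
time: 55.6
tcp_pos: [430.0, 43.9, -0.5]
eef_rot: [180.0, 0.1, 162.2]
force: [0.9, -0.7, 0.6]
opening: 64.1
gripper_force: 0.0
```

{"api": "step_arm", "payload": {"steps": [{"offset": [0.002, 0, 0.004], "dr": [0, 0, 0], "claw": 0.75}, {"offset": [0.002, 0, 0.004], "dr": [0, 0, 0], "claw": 0}, {"offset": [0.002, 0, 0.004], "dr": [0, 0, 0], "claw": 0}, {"offset": [0.002, 0, 0.004], "dr": [0, 0, 0], "claw": 0}, {"offset": [0.002, 0, 0.004], "dr": [0, 0, 0], "claw": 0}]}}

```text
time: 56.1
tcp_pos: [429.4, 44.1, -1.6]
eef_rot: [180.0, 0.1, 162.2]
force: [-0.3, 1.0, 6.5]
opening: 50.3
gripper_force: 62.8
```

{"api": "step_arm", "payload": {"steps": [{"offset": [0, 0, -0.04], "dr": [0, 0, 0], "claw": 0}, {"offset": [0, 0, -0.1], "dr": [0, 0, 0], "claw": 0}, {"offset": [0, 0, -0.2], "dr": [0, 0, 0], "claw": 0}, {"offset": [0, 0, -0.4], "dr": [0, 0, 0], "claw": 0}, {"offset": [0, 0, -0.6], "dr": [0, 0, 0], "claw": 0}, {"offset": [0, 0, -0.6], "dr": [0, 0, 0], "claw": 0}, {"offset": [0, 0, -0.6], "dr": [0, 0, 0], "claw": 0}]}}

```text
time: 56.8
tcp_pos: [429.1, 44.1, 148.7]
eef_rot: [179.9, 0.2, 162.2]
force: [0.1, -0.1, -1.6]
opening: 50.2
gripper_force: 62.6
```

```bash
python3 - <<'E'
from h import *
plan((455,-90,148,125),(416.6,-234.7,148,85))
E
```

```text
at [429.1  44.1 148.7] 162.2
(455, -90, 148, 125) off [-0.262, -0.479, 0.003] drz 0.2068 calls 1 rows 4.3
(416.6, -234.7, 148, 85) off [-0.386, -0.458, -0.0] drz 0.2222 calls 1 rows 4.7
```

{"api": "step_arm", "payload": {"steps": [{"offset": [-0.262, -0.479, 0], "dr": [0, 0, 0.2068], "claw": 0}, {"offset": [-0.262, -0.479, 0], "dr": [0, 0, 0.2068], "claw": 0}, {"offset": [-0.262, -0.479, 0], "dr": [0, 0, 0.2068], "claw": 0}, {"offset": [-0.262, -0.479, 0], "dr": [0, 0, 0.2068], "claw": 0}, {"offset": [-0.262, -0.479, 0], "dr": [0, 0, 0.2068], "claw": 0}, {"offset": [-0.262, -0.479, 0], "dr": [0, 0, 0.2068], "claw": 0}, {"offset": [-0.262, -0.479, 0], "dr": [0, 0, 0.2068], "claw": 0}]}}

```text
time: 57.5
tcp_pos: [453.7, -89.7, 146.1]
eef_rot: [-179.9, -0.1, 125.1]
force: [0.1, -0.1, -0.0]
opening: 50.2
gripper_force: 62.6
```

{"api": "step_arm", "payload": {"steps": [{"offset": [-0.386, -0.458, 0], "dr": [0, 0, 0.2222], "claw": 0}, {"offset": [-0.386, -0.458, 0], "dr": [0, 0, 0.2222], "claw": 0}, {"offset": [-0.386, -0.458, 0], "dr": [0, 0, 0.2222], "claw": 0}, {"offset": [-0.386, -0.458, 0], "dr": [0, 0, 0.2222], "claw": 0}, {"offset": [-0.386, -0.458, 0], "dr": [0, 0, 0.2222], "claw": 0}, {"offset": [-0.386, -0.458, 0], "dr": [0, 0, 0.2222], "claw": 0}, {"offset": [-0.386, -0.458, 0], "dr": [0, 0, 0.2222], "claw": 0}]}}

```text
time: 58.2
tcp_pos: [415.9, -234.3, 146.9]
eef_rot: [-180.0, -0.0, 85.2]
force: [-0.5, -0.1, -0.9]
opening: 49.8
gripper_force: 62.6
```

{"api": "step_arm", "payload": {"steps": [{"offset": [0, 0, 0.2], "dr": [0, 0.053, 0], "claw": 0}, {"offset": [0, 0, 0.36], "dr": [0, 0.053, 0], "claw": 0}, {"offset": [0, 0, 0.45], "dr": [0, 0.053, 0], "claw": 0}, {"offset": [0, 0, 0.45], "dr": [0, 0.053, 0], "claw": 0}, {"offset": [0, 0, 0.45], "dr": [0, 0.053, 0], "claw": 0}, {"offset": [0, 0, 0.45], "dr": [0, 0.053, 0], "claw": 0}]}}

```text
time: 58.8
tcp_pos: [417.1, -235.2, 36.8]
eef_rot: [179.8, -9.4, 85.1]
force: [-0.0, -0.4, -0.4]
opening: 50.3
gripper_force: 62.6
```

{"api": "step_arm", "payload": {"steps": [{"offset": [-0.007, 0, 0.043], "dr": [0, 0, 0], "claw": 0}, {"offset": [-0.014, 0, 0.088], "dr": [0, 0, 0], "claw": 0}, {"offset": [-0.014, 0, 0.088], "dr": [0, 0, 0], "claw": 0}, {"offset": [-0.014, 0, 0.088], "dr": [0, 0, 0], "claw": 0}]}}

```text
time: 59.2
tcp_pos: [415.7, -234.3, 12.1]
eef_rot: [-180.0, -9.6, 85.0]
force: [0.8, 0.3, 0.5]
opening: 50.4
gripper_force: 62.6
```

{"api": "step_arm", "payload": {"steps": [{"offset": [-0.001, 0, 0.007], "dr": [0, 0, 0], "claw": 0}, {"offset": [-0.001, 0, 0.007], "dr": [0, 0, 0], "claw": 0}]}}

```text
time: 59.4
tcp_pos: [416.0, -234.5, 10.8]
eef_rot: [180.0, -9.5, 85.0]
force: [0.0, -0.2, 0.4]
opening: 50.2
gripper_force: 62.7
```

{"api": "step_arm", "payload": {"steps": [{"offset": [-0.0005, 0, 0.004], "dr": [0, 0, 0], "claw": 0}, {"offset": [-0.0005, 0, 0.004], "dr": [0, 0, 0], "claw": 0}]}}

```text
time: 59.6
tcp_pos: [416.0, -234.5, 10.6]
eef_rot: [180.0, -9.5, 85.0]
force: [-3.2, 0.9, 7.6]
opening: 50.3
gripper_force: 63.4
```

Contact. I release, retreat and check.

{"api": "step_arm", "payload": {"steps": [{"offset": [0, 0, 0], "dr": [0, 0, 0], "claw": 0.6}, {"offset": [0, 0, 0], "dr": [0, 0, 0], "claw": 0.75}, {"offset": [0, 0, 0], "dr": [0, 0, 0], "claw": 0.75}, {"offset": [0, 0, 0], "dr": [0, 0, 0], "claw": 0.75}, {"offset": [0, 0, -0.1], "dr": [0, 0, 0], "claw": 0.75}, {"offset": [0, 0, -0.3], "dr": [0, 0, 0], "claw": 0.75}, {"offset": [0, 0, -0.6], "dr": [0, -0.053, 0], "claw": 0.75}, {"offset": [0, 0, -0.8], "dr": [0, -0.053, 0], "claw": 0.75}]}}

```text
time: 60.4
tcp_pos: [413.3, -262.5, 184.3]
eef_rot: [180.0, 0.2, 85.0]
force: [1.0, -0.4, 0.2]
opening: 64.0
gripper_force: 0.0
```

{"api": "step_arm", "payload": {"steps": [{"offset": [-0.6, 0, -0.2], "dr": [0, 0, 0], "claw": 0.75}, {"offset": [-0.6, 0, -0.2], "dr": [0, 0, 0], "claw": 0.75}, {"offset": [-0.6, 0, -0.2], "dr": [0, 0, 0], "claw": 0.75}, {"offset": [-0.6, 0, -0.2], "dr": [0, 0, 0], "claw": 0.75}, {"offset": [-0.6, 0, -0.2], "dr": [0, 0, 0], "claw": 0.75}, {"offset": [-0.6, 0, -0.2], "dr": [0, 0, 0], "claw": 0.75}, {"offset": [-0.6, 0, -0.2], "dr": [0, 0, 0], "claw": 0.75}]}}

```text
time: 61.1
tcp_pos: [400.6, -411.2, 231.7]
eef_rot: [-180.0, -0.1, 85.1]
force: [0.3, 0.0, -0.2]
opening: 64.0
gripper_force: 0.0
```

```bash
python3 - <<'E'
from h import *
im=optics.grab_frame("top"); ims=optics.grab_frame("side")
a=cv2.resize(im[115:250,100:365],(800,408),interpolation=cv2.INTER_CUBIC); b=cv2.resize(ims[90:290,170:420],(240,192),interpolation=cv2.INTER_CUBIC)
o=np.zeros((600,800,3),np.uint8); o[:408]=a; o[408:,:240]=b; o[408:,250:710]=cv2.resize(ims[200:265,180:335],(460,192),interpolation=cv2.INTER_CUBIC); cv2.imwrite("pics/c11.png",o)
E
```

```text
(no output)
```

View pics/c11.png

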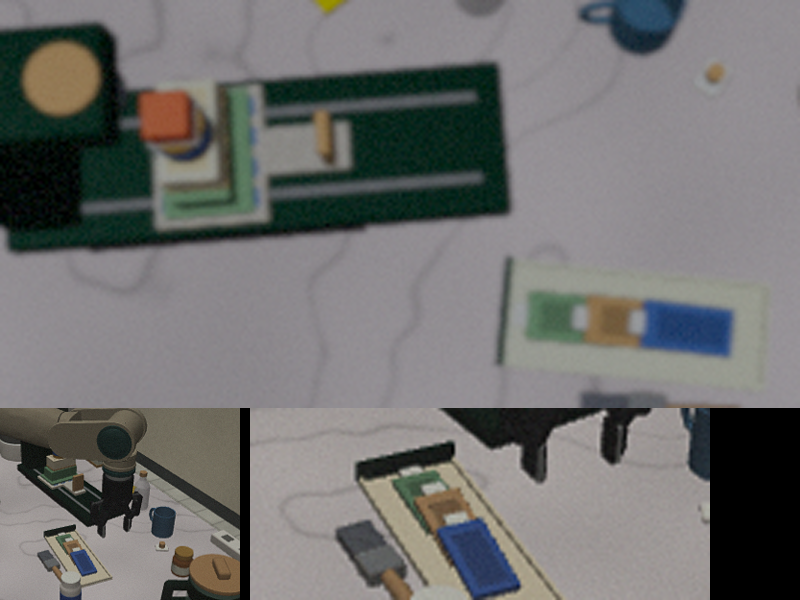

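The final crop shows everything as asked:
- **Tower:** intact on the plate under the nozzle, around (195,150).
- **Handle:** at (322,135), which matches the home position.
- **Lids:** a straight row from (530,315) to (735,330), tabs towards the stop.

```bash
python3 -c "
from plant import job; print(job.close_job())"
```

```text
the job is handed in; nothing more can be done
None
```

I've handed the job in at about 61 s of robot time: the four-piece tower (wide tub, oblong tub, tin, pot) stands centred on the plate, which is fully home, and the three lids lie tiled in the tray with their tabs towards the green stop.

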